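# Weight the glue joint of a drawer bottom over its hidden divider

## Robot

A 7-joint arm with a two-finger parallel gripper is mounted at the origin on a cart in front of the work surface, level with it; the furniture and walls round the work are solid. World frame = base frame: x ahead of the robot, y to its left, z up, the work surface at z = 0. Lengths are in m, angles in degrees, forces in N, time in s.
With the tool pointing down it reaches from about 0.425 to 0.875 m from the base axis. Payload 4.7 kg.
Tool frame: the origin (TCP) lies at the very end of the fingers, on their centre line; the grasp point (between the pads) lies env.tcp_to_grasp behind it (env.tcp_to_grasp is the distance from the TCP to the grasp point, in m); z points along the fingers, x is the direction in which the jaws open and shut, and the axes are right-handed (so a half turn about z gives the same grasp; the last joint's range is limited). The gripper opens to 87 mm and grips with 3 to 60 N. Pads are 19 mm wide; open, the fingers measure 117 mm over their backs; the gripper's body (75 mm by 190 mm) begins 51 mm behind the grasp point.
Start: joints at [-70.353, 18.392, -4.016, 83.108, 1.295, 78.541, -3.26], TCP at [0.21, 0.615, 0.197] pointing down, gripper open.
Joint ranges: [-163.93, 163.93], [-17.29, 119.83], [-79.2, 71.16], [3.27, 140.29], [-89.18, 269.18], [5.43, 117.66], [-154.24, 154.24]. Speed limits (degrees/s): [147.25, 147.25, 180, 180, 180, 180, 180].

## Interface

Orientations are given as [roll, pitch, yaw] about the fixed x, y, z axes, in that order (R = Rz(yaw) Ry(pitch) Rx(roll)).
In Python, from cell import env gives the robot as it stands. The module is installed in compiled form; this text tells all that it offers.
- The arm moves only by the tool send_rows, never from a script. Its argument "steps" is a list of rows, each a list of 3 entries, a list of its own where there are three numbers: the shift along the tool's x, y, z in m, then the turn, a rotation vector about the tool's x, y, z in rad, then the finger opening in m, from 0 to 0.087. A call has exactly 5 rows; each row is the pose to reach, as a shift and turn from the pose commanded when the call began, along the tool's axes at that moment; what a row does not reach only later rows make up. A row lasts 1/12 s, in which the tool goes at most 41.7 mm and 7.16 degrees, less where a joint would pass 70% of its speed; a pose out of reach is approached as far as the arm can. A call with a gripper value outside its range is refused whole. The fingers move at their own pace and stop on an object; "grip_force" is the grip in N (left out, the last holds). Time passes only in rows, so rows that repeat a pose let the fingers close, or fill a call up. It gives the time, the measured TCP pose, the force and the opening at its end, in the units of the state.
- env.get_obs(): the state, without advancing time (a new reading comes with each control period).
- env.read_camera(name): name is "scene" or "top" or "wrist"; returns a dict with "pixels" (420x560x3 uint8, red, green, blue), "fx", "fy", "cx", "cy" (pixels), "position" and "rotation" of the camera in the world. Camera axes: x right, y up, looking along -z (the intrinsics and any distortion apply to the point x, -y, -z); pixel columns grow to the right and rows downward; lengths in m; the calibration is good to about 2 mm. A picture is of the moment at which its call begins. There is no depth.
- env.sign_off(): hands the job in, once; it reports no verdict.
The state is a dict: "time_s": time; "qpos": joint angles; "joint_velocities": joint speeds; "effort": joint torques, N m; "tool_pos": TCP position; "tool_rot": TCP orientation; "force": force on the tool from outside, world axes, zero at the start; "wrist_torque": the same for the moment, N m; "grip_width": finger opening in m.
Only numpy, scipy, OpenCV 4.12 (cv2) and the standard library are available. Lean on these libraries where they do the work, as an engineer would, in place of code of your own. Each camera call takes 0.05 s, during which the arm holds its last target.

## Task

The drawer lies upside down because its thin bottom is being glued back onto the divider inside, which nobody can see from here. Feel for the divider by pressing gently along the bottom with the closed fingertips, lay the wooden strip along it, centred over it, and set the food tin gently upright on the strip as a weight, so that bottom, strip and tin stand level without the bottom sagging. The bottom is thin: touch it with light finger pressure only, and leave the mug and the dropper bottle where they are.

Things in the scene. Friction and masses are not known exactly. Their poses are not given: they have to be found in the camera images.
- drawer: Small kitchen drawer lying upside down, fixed: plywood box 240 (x) x 330 (y) mm, rims 85 mm high, walls 12 mm, steel runners on its sides; at its -x end a cream front board, 354 mm wide, 91 mm high, with a dark knob. Origin: centre of the 240 x 330 box at worktop height; x runs from the front board to the back, y across, z up. More than 25 N of finger force spoils it.
- bottom_mid (a point): Middle of the upper face of the drawer's thin brown bottom, which faces up: level, 216 (x) x 306 (y) mm, 77 mm above the worktop, 8 mm below the rims; axes as the drawer's. A springy skin held at the side walls (y = +-153 mm): a finger pressing with 3 N sinks 2 to 6 mm between supports, less close to a side wall, under 0.5 mm over the divider, at any x alike.
- bottom_left (a point): Left (+y) edge of the drawer's bottom, halfway along the drawer, 153 mm from bottom_mid. Unseen below the bottom an upright divider board, 18 mm thick, runs the full depth along x, its middle somewhere within 65 mm either side of bottom_mid in y. Under the tin's weight the strip leans unless the middles of strip and tin are within about 10 mm of the divider's middle in y.
- strip: Light-coloured plain wooden strip, 120 x 50 x 15 mm, 60 g, loose, lying flat on the worktop right of the drawer. Origin: centre of its underside; x along its 120 mm length, y along its 50 mm width, z up.
- tin: Full food tin with a dark blue paper label, upright, 57 mm diameter, 72 mm high, about 0.4 kg, loose, on the worktop right of the drawer. Origin: centre of its underside; z up along its axis.
- mug: Small white mug with yellow dots, 63 x 88 x 54 mm, standing on the worktop behind the strip and tin; origin on its underside. A bystander.
- dropper: Small brown dropper bottle with a black rubber top, 33 mm diameter, 102 mm high, standing on the worktop behind the strip and tin; origin at the centre of its underside. A bystander.

How it is judged:
By the outcome, as a careful person would: the job done as asked, in the order asked, and still so for the second after the job is handed in, with the robot touching nothing.
It also fails if it takes over 69 s, if anything falls off the work surface, if the arm or the gripper's body presses on something with over 40 N, if the wrist force passes 120 N, or if a joint passes its speed limit or range.

## Working session

There is one attempt and no reset: what is moved stays moved. The work goes in short steps, Python scripts to look and compute and a tool call to move; the robot and the scene stay as the last step left them, time stands still between calls to the robot, and variables do not carry over. Pictures are saved under pics/ and viewed, and the job is handed in when it is done.

Besides the shell and the picture viewer there is one more tool, called after "Call:" as name(argument=value, ...) on one line, values as JSON. send_rows: Moves the arm, as the interface text tells. Its arguments: {"type":"object","properties":{"steps":{"type":"array"},"grip_force":{"type":"number"}},"required":["steps"]}

```bash
mkdir -p pics; python3 - <<'E'
from cell import env
import cv2
o=env.get_obs()
for k,v in o.items(): print(k,v)
print(env.tcp_to_grasp)
for n in ["scene","top","wrist"]:
    r=env.read_camera(n); cv2.imwrite(f"pics/{n}0.png",r["pixels"][:,:,::-1]); print(n,{k:v for k,v in r.items() if k!="pixels"})
E
```

```text
time_s 0.0
qpos [-70.35344422  18.43839863  -4.01453717  83.17389743   1.29822962
  78.54003977  -3.25907114]
joint_velocities [ 0.05429732  0.1366226  -0.05683931 -0.03090429  0.08846375  0.00219656
  0.0113646 ]
effort [-8.14252562e-04 -4.91283739e+01 -4.04363852e-01 -3.12530279e+01
 -6.39329106e-02  4.37381922e-02  1.74016427e-04]
tool_pos [0.20977966 0.61459643 0.19577773]
tool_rot [1.79990851e+02 1.06919833e-01 7.11637930e+01]
force [ 0.16438746 -0.55446097 -0.07967538]
wrist_torque [ 0.0363592  -0.09594457 -0.00810232]
grip_width 0.08732962470705001
0.0187
scene {'fx': 401.34115839169283, 'fy': 401.34115839169283, 'cx': 285.74681259861995, 'cy': 208.31281591431306, 'position': array([0.13500513, 0.57042585, 0.48933057]), 'rotation': array([  63.73789239,   -1.00915715, -146.74145905])}
top {'fx': 454.52564751643615, 'fy': 454.52564751643615, 'cx': 274.5783567323454, 'cy': 204.93411067491473, 'position': array([ 0.35221454, -0.09012853,  1.17990249]), 'rotation': array([ 11.0197995 ,  -0.81243153, -88.60717253])}
wrist {'fx': 289.34083641491657, 'fy': 289.34083641491657, 'cx': 279.2182818683822, 'cy': 209.27176487002478, 'position': array([0.14115018, 0.6383659 , 0.38313571]), 'rotation': array([-15.22526635,   0.08941339,  71.19181941])}
```

View pictures.

View pics/scene0.png

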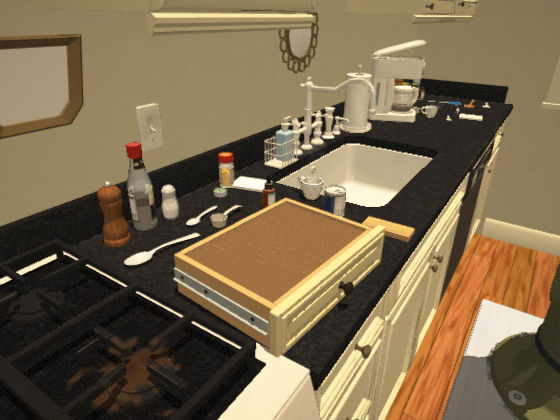

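View pics/top0.png

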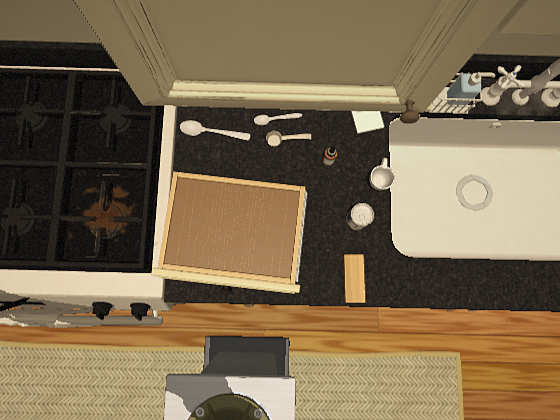

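View pics/wrist0.png

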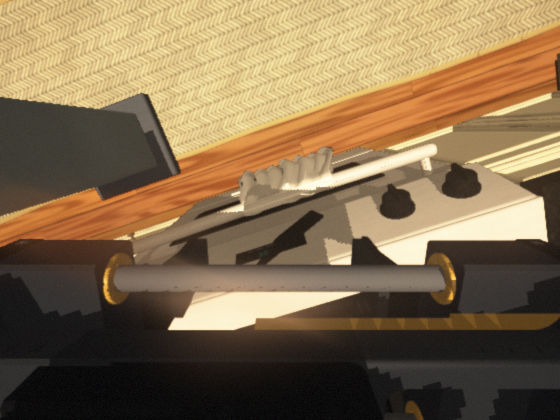

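```bash
cat > h.py <<'E'
from cell import env
import cv2, numpy as np
from scipy.spatial.transform import Rotation as R
def cam(n):
    r=env.read_camera(n); r["R"]=R.from_euler('xyz',r["rotation"],degrees=True).as_matrix(); return r
def ray(r,u,v):
    d=np.array([(u-r["cx"])/r["fx"],-(v-r["cy"])/r["fy"],-1.0]); return r["R"]@d
def onz(r,u,v,z):
    d=ray(r,u,v); p=r["position"]; return p+d*(z-p[2])/d[2]
def proj(r,P):
    c=r["R"].T@(np.array(P)-r["position"]); return r["cx"]+r["fx"]*c[0]/-c[2], r["cy"]-r["fy"]*c[1]/-c[2]
def big(n,name,box,s):
    r=cam(n); x0,y0,x1,y1=box
    cv2.imwrite(f"pics/{name}.png",cv2.resize(r["pixels"][y0:y1,x0:x1,::-1],None,fx=s,fy=s,interpolation=cv2.INTER_CUBIC)); return r
E
python3 - <<'E'
from h import *
r=big("top","topz",(150,110,410,310),3)
im=r["pixels"]; hsv=cv2.cvtColor(im,cv2.COLOR_RGB2HSV)
for p in [(235,230),(355,280),(230,180),(300,230),(360,215)]: print(p,im[p[1],p[0]],hsv[p[1],p[0]])
r2=big("scene","scenez",(250,150,430,250),4)
E
```

```text
(235, 230) [176 134  89] [ 16 126 176]
(355, 280) [221 176 107] [ 18 132 221]
(230, 180) [228 188 121] [ 19 120 228]
(300, 230) [200 162 110] [ 17 115 200]
(360, 215) [220 204 180] [ 18  46 220]
```

View pics/topz.png

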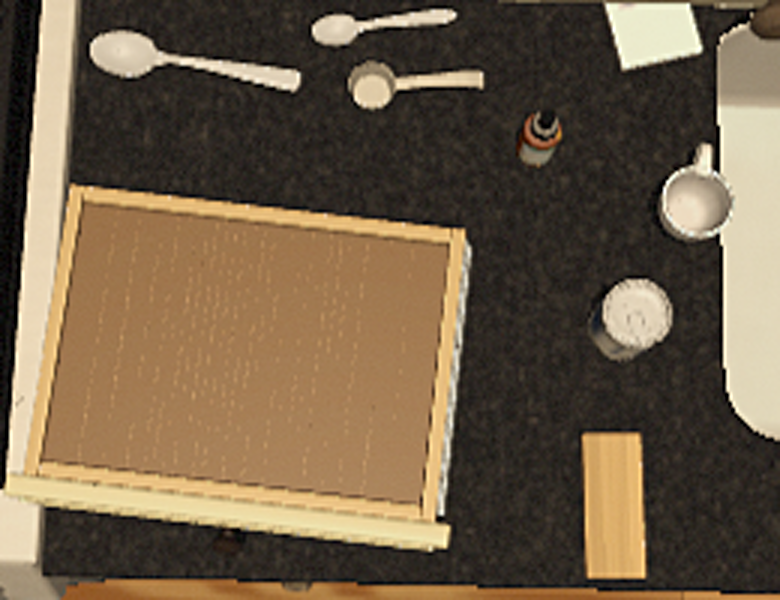

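View pics/scenez.png

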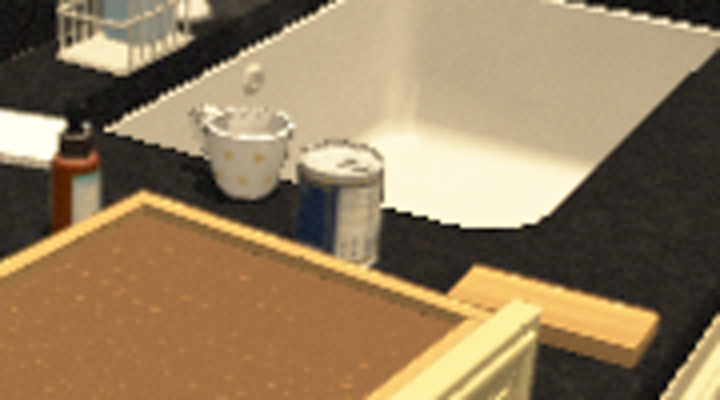

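```bash
python3 - <<'E'
from h import *
r=cam("top"); im=r["pixels"]; hsv=cv2.cvtColor(im,cv2.COLOR_RGB2HSV)
f=lambda u,v:(150+u/3-.33,110+v/3-.33)
print("rim outer",[onz(r,*f(*p),.085).round(4) for p in [(72,186),(466,231)]])
# brown floor
m=((hsv[...,2]<195)&(hsv[...,2]>110)&(hsv[...,0]>10)&(hsv[...,0]<22)&(hsv[...,1]>90)).astype(np.uint8)
m[:, :150]=0;m[:150]=0;m[300:]=0
m=cv2.morphologyEx(m,cv2.MORPH_CLOSE,np.ones((3,3)));m=cv2.morphologyEx(m,cv2.MORPH_OPEN,np.ones((5,5)))
cs,_=cv2.findContours(m,0,2); c=max(cs,key=cv2.contourArea)
for z in (.077,):
    P=np.array([onz(r,*q[0],z)[:2] for q in c]); rc=cv2.minAreaRect((P*1000).astype(np.float32)); print("floor",rc, cv2.boxPoints(rc))
# strip
m=((hsv[...,2]>140)&(hsv[...,0]>10)&(hsv[...,0]<25)&(hsv[...,1]>80)).astype(np.uint8)
m[:, :335]=0;m[:,380:]=0;m[:245]=0;m[303:]=0
cs,_=cv2.findContours(m,0,2); c=max(cs,key=cv2.contourArea)
P=np.array([onz(r,*q[0],.015)[:2] for q in c]); rc=cv2.minAreaRect((P*1000).astype(np.float32)); print("strip",rc,cv2.boxPoints(rc))
# tin lid
m=((hsv[...,2]>120)&(hsv[...,1]<110)).astype(np.uint8); m[:,:345]=0;m[:,380:]=0;m[:195]=0;m[235:]=0
cs,_=cv2.findContours(m,0,2); c=max(cs,key=cv2.contourArea)
(u,v),rad=cv2.minEnclosingCircle(c);print(u,v,rad,onz(r,u,v,.072), onz(r,*f(637,314),.072), onz(r,*f(602,314),.072),onz(r,*f(672,314),.072), onz(r,*f(637,278),.072),onz(r,*f(637,350),.072))
print("mug",onz(r,*f(697,202),.054),"dropper",onz(r,*f(544,122),.102))
E
```

```text
rim outer [array([0.6431, 0.1519, 0.085 ]), array([ 0.6139, -0.1747,  0.085 ])]
floor ((511.7890319824219, 1.255584716796875), (309.14654541015625, 217.89723205566406), 84.83184814453125) [[ 389.35953 -142.8753 ]
 [ 606.3709  -162.50327]
 [ 634.2185   145.38647]
 [ 417.20715  165.01443]]
strip ((396.6063537597656, -307.71832275390625), (120.40248107910156, 49.58173370361328), 1.4153965711593628) [[ 335.81113 -284.42206]
 [ 337.03586 -333.98865]
 [ 457.40158 -331.0146 ]
 [ 456.17685 -281.448  ]]
360.51513671875 216.22727966308594 13.967022895812988 [ 0.54556619 -0.31420485  0.072     ] [ 0.55042286 -0.31796203  0.072     ] [ 0.5496464  -0.28896149  0.072     ] [ 0.55119989 -0.34698405  0.072     ] [ 0.58080237 -0.31834308  0.072     ] [ 0.52035374 -0.31758487  0.072     ]
mug [ 0.65218961 -0.37427775  0.054     ] dropper [ 0.70407342 -0.23677957  0.102     ]
```

```bash
cat >> h.py <<'E'
def go(x,y,z,yaw,show=True):
    """remaining shift in tool axes (m) and turn about tool axes (rad) to a downward pose"""
    o=env.get_obs(); R0=R.from_euler('xyz',o["tool_rot"],degrees=True)
    d=R0.inv().apply(np.array([x,y,z])-o["tool_pos"])
    t=(R0.inv()*R.from_euler('xyz',[180,0,yaw],degrees=True)).as_rotvec()
    n=max(np.linalg.norm(d)/.0417,np.linalg.norm(t)/.125)
    print("t",round(o["time_s"],2),"pos",o["tool_pos"].round(4),"rot",np.round(o["tool_rot"],2),"F",np.round(o["force"],2),"w",round(o["grip_width"],4))
    print("rem shift",d.round(4),"turn",t.round(3),"rows",round(n,1)); 
    k=5/max(n,5); print("5-row target",(d*k).round(4),(t*k).round(3))
E
python3 -c "
from h import *
go(.518,.071,.15,-5.2)"
```

```text
t 0.3 pos [0.2099 0.615  0.1965] rot [1.800e+02 4.000e-02 7.116e+01] F [ 0.77  0.22 -0.61] w 0.0873
rem shift [-0.4153  0.4673  0.0468] turn [0.    0.    1.333] rows 15.0
5-row target [-0.1381  0.1554  0.0156] [0.    0.    0.443]
```

Call:
send_rows(steps=[[[-0.026, 0.029, 0.003], [0, 0, 0.085], 0], [[-0.052, 0.058, 0.006], [0, 0, 0.17], 0], [[-0.078, 0.087, 0.009], [0, 0, 0.255], 0], [[-0.104, 0.116, 0.012], [0, 0, 0.34], 0], [[-0.13, 0.145, 0.015], [0, 0, 0.425], 0]], grip_force=10)

```text
time_s: 0.72
tool_pos: [0.3058, 0.4436, 0.1818]
tool_rot: [-180.0, -0.0, 46.6]
force: [0.8, 0.3, 0.4]
grip_width: 0.0618
```

```bash
python3 -c "
from h import *
go(.518,.071,.15,-5.2)"
```

```text
t 0.72 pos [0.3058 0.4436 0.1818] rot [-1.7999e+02 -2.0000e-02  4.6580e+01] F [0.77 0.26 0.36] w 0.0618
rem shift [-0.1248  0.4102  0.0317] turn [-0.    -0.     0.904] rows 10.3
5-row target [-0.0605  0.1989  0.0154] [-0.    -0.     0.438]
```

Call:
send_rows(steps=[[[-0.012, 0.038, 0.003], [0, 0, 0.085], 0], [[-0.024, 0.076, 0.006], [0, 0, 0.17], 0], [[-0.036, 0.114, 0.009], [0, 0, 0.255], 0], [[-0.048, 0.152, 0.012], [0, 0, 0.34], 0], [[-0.06, 0.19, 0.015], [0, 0, 0.425], 0]])

```text
time_s: 1.13
tool_pos: [0.4033, 0.2698, 0.167]
tool_rot: [-180.0, -0.0, 22.2]
force: [-0.1, -0.2, -1.1]
grip_width: 0.0281
```

```bash
python3 -c "
from h import *
go(.518,.071,.15,-5.2)"
```

```text
t 1.13 pos [0.4033 0.2698 0.167 ] rot [-1.7997e+02 -5.0000e-02  2.2230e+01] F [-0.14 -0.21 -1.09] w 0.0281
rem shift [0.031  0.2274 0.0169] turn [-0.001 -0.001  0.479] rows 5.5
5-row target [0.0281 0.206  0.0153] [-0.001 -0.001  0.434]
```

Call:
send_rows(steps=[[[0.005, 0.038, 0.003], [0, 0, 0.085], 0], [[0.01, 0.076, 0.006], [0, 0, 0.17], 0], [[0.015, 0.114, 0.009], [0, 0, 0.255], 0], [[0.02, 0.152, 0.012], [0, 0, 0.34], 0], [[0.025, 0.19, 0.015], [0, 0, 0.425], 0]])

```text
time_s: 1.55
tool_pos: [0.499, 0.1038, 0.1521]
tool_rot: [-180.0, -0.0, -2.1]
force: [1.0, -0.0, -0.3]
grip_width: 0.0013
```

```bash
python3 -c "
from h import *
go(.518,.071,.083,-5.2)"
```

```text
t 1.55 pos [0.499  0.1038 0.1521] rot [-1.7996e+02 -5.0000e-02 -2.1300e+00] F [ 0.95 -0.02 -0.31] w 0.0013
rem shift [0.0201 0.0321 0.0691] turn [-0.001 -0.001  0.054] rows 1.9
5-row target [0.0201 0.0321 0.0691] [-0.001 -0.001  0.054]
```

Call:
send_rows(steps=[[[0.01, 0.012, 0.015], [0, 0, 0.02], 0], [[0.014, 0.025, 0.035], [0, 0, 0.04], 0], [[0.018, 0.028, 0.055], [0, 0, 0.045], 0], [[0.018, 0.028, 0.065], [0, 0, 0.045], 0], [[0.018, 0.028, 0.065], [0, 0, 0.045], 0]])

```text
time_s: 1.97
tool_pos: [0.5134, 0.0766, 0.0845]
tool_rot: [179.9, 0.3, -4.5]
force: [-0.5, -0.2, 0.5]
grip_width: 0.0007
```

```bash
python3 -c "
from h import *
go(.518,.071,.08,-5.2)
r=big('scene','s1',(120,130,440,370),2.4)"
```

```text
t 1.97 pos [0.5134 0.0766 0.0845] rot [179.9    0.25  -4.48] F [-0.5  -0.25  0.45] w 0.0007
rem shift [0.0051 0.0052 0.0045] turn [0.002 0.004 0.013] rows 0.2
5-row target [0.0051 0.0052 0.0045] [0.002 0.004 0.013]
```

View pics/s1.png

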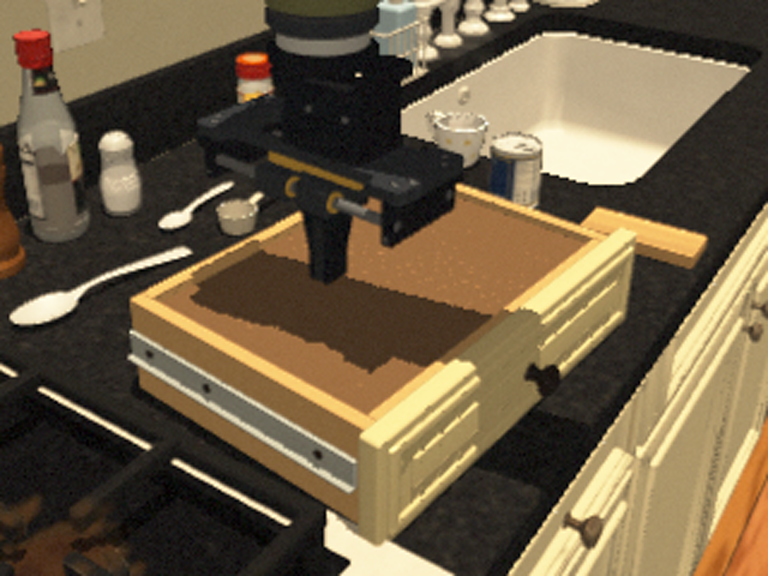

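Call:
send_rows(steps=[[[0.003, 0.002, 0.003], [0, 0, 0.01], 0], [[0.003, 0.002, 0.005], [0, 0, 0.01], 0], [[0.003, 0.002, 0.007], [0, 0, 0.01], 0], [[0.003, 0.002, 0.0085], [0, 0, 0.01], 0], [[0.003, 0.002, 0.0085], [0, 0, 0.01], 0]])

```text
time_s: 2.43
tool_pos: [0.5182, 0.075, 0.0785]
tool_rot: [-180.0, -0.0, -5.0]
force: [-0.3, 0.0, -0.2]
grip_width: 0.0005
```

Call:
send_rows(steps=[[[0, 0, 0.0005], [0, 0, 0], 0], [[0, 0, 0.001], [0, 0, 0], 0], [[0, 0, 0.001], [0, 0, 0], 0], [[0, 0, 0.001], [0, 0, 0], 0], [[0, 0, 0.001], [0, 0, 0], 0]])

```text
time_s: 2.85
tool_pos: [0.5183, 0.0747, 0.0774]
tool_rot: [-180.0, -0.0, -5.0]
force: [0.6, -0.1, 0.3]
grip_width: 0.0007
```

Call:
send_rows(steps=[[[0, 0, 0.0005], [0, 0, 0], 0], [[0, 0, 0.001], [0, 0, 0], 0], [[0, 0, 0.001], [0, 0, 0], 0], [[0, 0, 0.001], [0, 0, 0], 0], [[0, 0, 0.001], [0, 0, 0], 0]])

```text
time_s: 3.27
tool_pos: [0.5182, 0.0747, 0.0764]
tool_rot: [-180.0, -0.0, -5.0]
force: [0.6, 0.4, -0.2]
grip_width: 0.0005
```

Call:
send_rows(steps=[[[0, 0, 0.0005], [0, 0, 0], 0], [[0, 0, 0.001], [0, 0, 0], 0], [[0, 0, 0.001], [0, 0, 0], 0], [[0, 0, 0.001], [0, 0, 0], 0], [[0, 0, 0.001], [0, 0, 0], 0]])

```text
time_s: 3.68
tool_pos: [0.5183, 0.0747, 0.0754]
tool_rot: [-180.0, -0.0, -5.0]
force: [-0.2, -0.0, -0.3]
grip_width: 0.0004
```

Call:
send_rows(steps=[[[0, 0, 0.0005], [0, 0, 0], 0], [[0, 0, 0.001], [0, 0, 0], 0], [[0, 0, 0.001], [0, 0, 0], 0], [[0, 0, 0.001], [0, 0, 0], 0], [[0, 0, 0.001], [0, 0, 0], 0]])

```text
time_s: 4.1
tool_pos: [0.5182, 0.0747, 0.0744]
tool_rot: [-180.0, -0.0, -5.0]
force: [0.2, -0.6, -0.3]
grip_width: 0.0003
```

Call:
send_rows(steps=[[[0, 0, 0.0005], [0, 0, 0], 0], [[0, 0, 0.001], [0, 0, 0], 0], [[0, 0, 0.001], [0, 0, 0], 0], [[0, 0, 0.001], [0, 0, 0], 0], [[0, 0, 0.001], [0, 0, 0], 0]])

```text
time_s: 4.52
tool_pos: [0.5182, 0.0747, 0.0734]
tool_rot: [-180.0, -0.0, -5.0]
force: [0.6, -0.3, 0.3]
grip_width: 0.0007
```

Call:
send_rows(steps=[[[0, 0, 0.0005], [0, 0, 0], 0], [[0, 0, 0.001], [0, 0, 0], 0], [[0, 0, 0.001], [0, 0, 0], 0], [[0, 0, 0.001], [0, 0, 0], 0], [[0, 0, 0.001], [0, 0, 0], 0]])

```text
time_s: 4.93
tool_pos: [0.5182, 0.0748, 0.0724]
tool_rot: [-180.0, -0.0, -5.0]
force: [0.1, 0.9, -0.5]
grip_width: 0.0003
```

```bash
python3 -c "
from h import *
go(.518,.071,.08,-5.2)
r=cam('scene'); print(proj(r,env.get_obs()['tool_pos'])); print(env.get_obs()['force'])
r=big('scene','s2',(200,200,320,290),6); print(env.get_obs()['force'])
r=big('top','t2',(150,110,410,310),3); print(env.get_obs()['force'])"
```

```text
t 4.93 pos [0.5182 0.0748 0.0724] rot [-180.     -0.     -5.04] F [ 0.13  0.91 -0.55] w 0.0003
rem shift [ 0.0001  0.0038 -0.0076] turn [-0.    -0.     0.003] rows 0.2
5-row target [ 0.0001  0.0038 -0.0076] [-0.    -0.     0.003]
(np.float64(255.57280517664492), np.float64(260.4456616256854))
[ 0.03110889 -0.09664214  0.39026116]
[ 0.20375258  0.50618137 -0.30659209]
[ 0.03892331 -0.02124468  0.42098913]
```

View pics/s2.png

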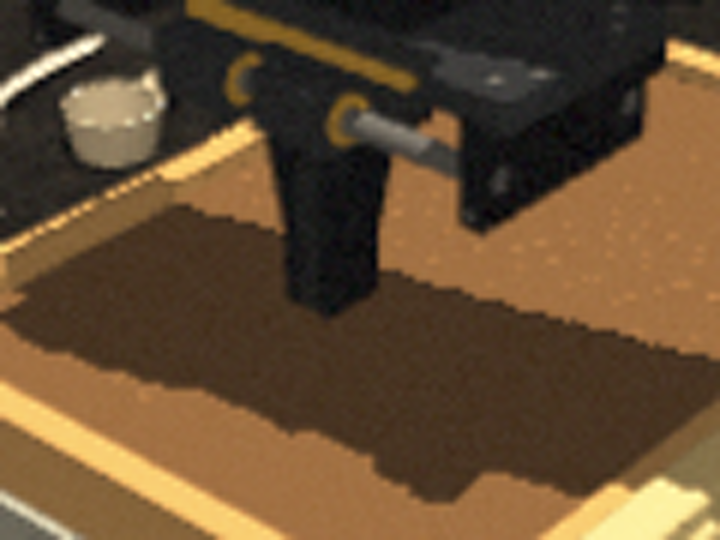

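View pics/t2.png

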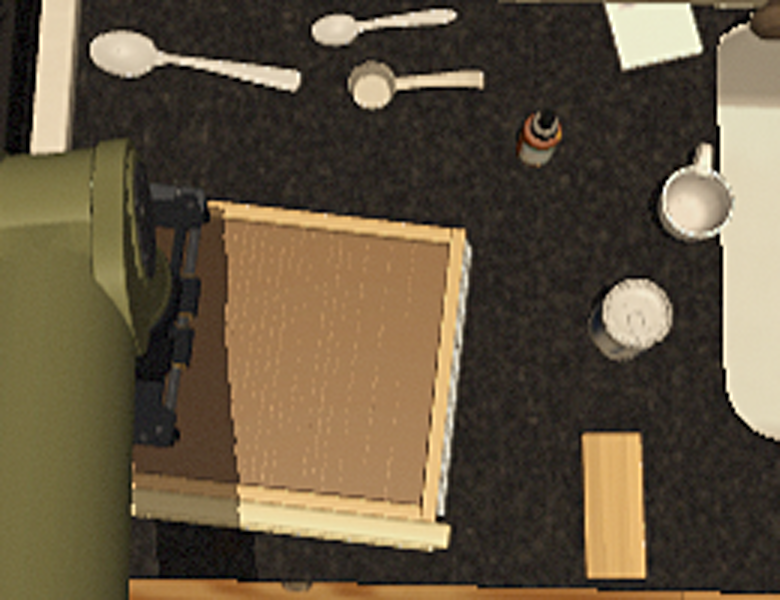

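```bash
python3 -c "
from h import *
r=cam('scene'); im=r['pixels'].copy()
a=np.deg2rad(-5.16); ex=np.array([np.cos(a),np.sin(a),0]); ey=np.array([-np.sin(a),np.cos(a),0]); O=np.array([.511,.0,0])
L=[]
for x,y,z in [(120,165,85),(120,-165,85),(-120,165,85),(-108,-153,77),(108,153,77),(-108,153,77),(108,-153,77)]:
    L.append(O+(ex*x+ey*y)/1000+np.array([0,0,z/1000]))
L+= [(.3366,-.3338,.015),(.4574,-.3310,.015),(.3358,-.2844,.015)]
L+= [(.549,-.317,.072)]
t=env.get_obs()['tool_pos']; L.append(t); L.append(t+[0,0,.012])
im=cv2.resize(im,None,fx=2.4,fy=2.4,interpolation=cv2.INTER_CUBIC)
for P in L:
    u,v=proj(r,P); cv2.circle(im,(int(2.4*(u+.5)),int(2.4*(v+.5))),3,(255,0,255),1)
cv2.imwrite('pics/s3.png',im[380:980,350:1110,::-1])
"
```

```text
(no output)
```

View pics/s3.png

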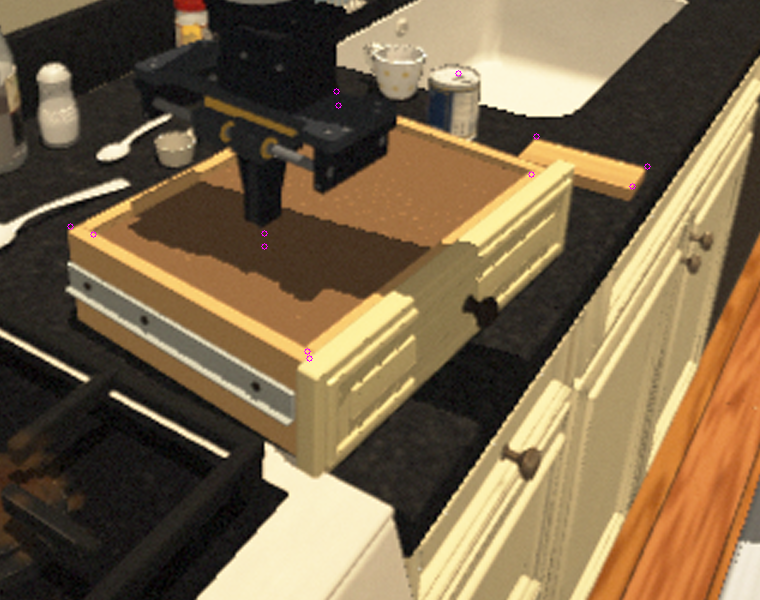

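```bash
python3 -c "
from h import *
r=cam('wrist'); im=cv2.resize(r['pixels'],None,fx=1.4,fy=1.4)
t=env.get_obs()['tool_pos']
for dz in (0,.02):
    u,v=proj(r,t+[0,0,dz]); print(u,v); cv2.circle(im,(int(1.4*(u+.5)),int(1.4*(v+.5))),4,(255,0,255),1)
cv2.imwrite('pics/w3.png',im[:,:,::-1]); print(r['position'],r['rotation'])
"
```

```text
280.446104748849 238.58241306768267
280.58706663230856 250.1369260933359
[0.52363274 0.14633842 0.25967012] [-15.19871694  -0.01695416  -5.01224611]
```

View pics/w3.png

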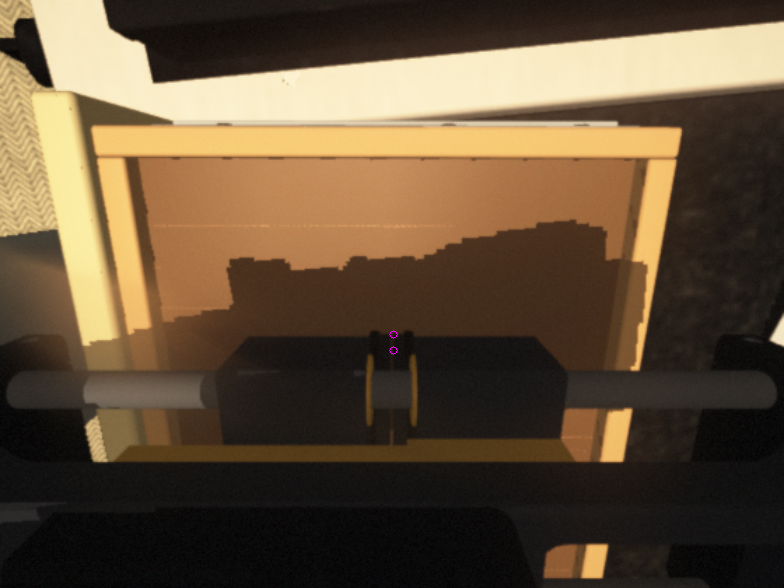

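Call:
send_rows(steps=[[[0, 0, 0.003], [0, 0, 0], 0], [[0, 0, 0.006], [0, 0, 0], 0], [[0, 0, 0.009], [0, 0, 0], 0], [[0, 0, 0.01], [0, 0, 0], 0], [[0, 0, 0.01], [0, 0, 0], 0]])

```text
time_s: 5.6
tool_pos: [0.5178, 0.0746, 0.0618]
tool_rot: [180.0, 0.1, -5.0]
force: [-0.2, -0.8, -0.7]
grip_width: 0.0003
```

Call:
send_rows(steps=[[[0, 0, 0.001], [0, 0, 0], 0], [[0, 0, 0.002], [0, 0, 0], 0], [[0, 0, 0.003], [0, 0, 0], 0], [[0, 0, 0.003], [0, 0, 0], 0], [[0, 0, 0.003], [0, 0, 0], 0]])

```text
time_s: 6.02
tool_pos: [0.5183, 0.0747, 0.0594]
tool_rot: [-180.0, -0.0, -5.0]
force: [0.0, -1.2, 0.3]
grip_width: 0.0005
```

```bash
python3 -c "
from h import *
go(.518,.071,.08,-5.2)
r=cam('scene'); im=cv2.resize(r['pixels'],None,fx=6,fy=6,interpolation=cv2.INTER_CUBIC)
t=env.get_obs()['tool_pos']
for dz in (0,.0187):
    u,v=proj(r,t+[0,0,dz]); print(u,v); cv2.circle(im,(int(6*(u+.5)),int(6*(v+.5))),5,(255,0,255),1)
cv2.imwrite('pics/s4.png',im[1200:1740,1200:1920,::-1])
"
```

```text
t 6.02 pos [0.5183 0.0747 0.0594] rot [-180.     -0.     -5.04] F [ 0.01 -1.21  0.34] w 0.0005
rem shift [ 0.0001  0.0037 -0.0206] turn [-0.    -0.     0.003] rows 0.5
5-row target [ 0.0001  0.0037 -0.0206] [-0.    -0.     0.003]
255.6768143140402 266.2721666028944
255.51963674054144 257.84658937875713
```

View pics/s4.png

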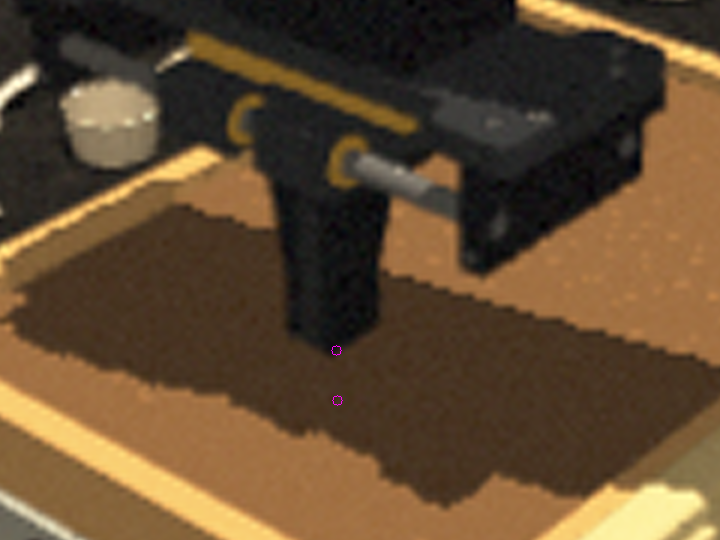

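Call:
send_rows(steps=[[[0, 0, 0.0005], [0, 0, 0], 0], [[0, 0, 0.001], [0, 0, 0], 0], [[0, 0, 0.0015], [0, 0, 0], 0], [[0, 0, 0.0015], [0, 0, 0], 0], [[0, 0, 0.0015], [0, 0, 0], 0]])

```text
time_s: 6.48
tool_pos: [0.5182, 0.0747, 0.0578]
tool_rot: [-180.0, 0.0, -5.0]
force: [-0.4, -0.7, -0.2]
grip_width: 0.0003
```

Call:
send_rows(steps=[[[0, 0, 0.0005], [0, 0, 0], 0], [[0, 0, 0.001], [0, 0, 0], 0], [[0, 0, 0.0015], [0, 0, 0], 0], [[0, 0, 0.0015], [0, 0, 0], 0], [[0, 0, 0.0015], [0, 0, 0], 0]])

```text
time_s: 6.9
tool_pos: [0.5182, 0.0747, 0.0563]
tool_rot: [-180.0, 0.0, -5.0]
force: [0.8, 0.2, -0.2]
grip_width: 0.0008
```

Call:
send_rows(steps=[[[0, 0, 0.0005], [0, 0, 0], 0], [[0, 0, 0.001], [0, 0, 0], 0], [[0, 0, 0.0015], [0, 0, 0], 0], [[0, 0, 0.0015], [0, 0, 0], 0], [[0, 0, 0.0015], [0, 0, 0], 0]])

```text
time_s: 7.32
tool_pos: [0.5182, 0.0747, 0.0548]
tool_rot: [180.0, 0.0, -5.0]
force: [-0.5, -0.4, -0.5]
grip_width: 0.0006
```

Call:
send_rows(steps=[[[0, 0, 0.0005], [0, 0, 0], 0], [[0, 0, 0.001], [0, 0, 0], 0], [[0, 0, 0.0015], [0, 0, 0], 0], [[0, 0, 0.0015], [0, 0, 0], 0], [[0, 0, 0.0015], [0, 0, 0], 0]])

```text
time_s: 7.73
tool_pos: [0.5182, 0.0747, 0.0533]
tool_rot: [-180.0, 0.0, -5.0]
force: [0.3, 0.4, 0.3]
grip_width: 0.0002
```

Call:
send_rows(steps=[[[0, 0, 0.0005], [0, 0, 0], 0], [[0, 0, 0.001], [0, 0, 0], 0], [[0, 0, 0.0015], [0, 0, 0], 0], [[0, 0, 0.0015], [0, 0, 0], 0], [[0, 0, 0.0015], [0, 0, 0], 0]])

```text
time_s: 8.15
tool_pos: [0.5182, 0.0747, 0.0518]
tool_rot: [-180.0, 0.0, -5.0]
force: [0.4, 0.3, -0.5]
grip_width: 0.0
```

Call:
send_rows(steps=[[[0, 0, 0.0005], [0, 0, 0], 0], [[0, 0, 0.001], [0, 0, 0], 0], [[0, 0, 0.0015], [0, 0, 0], 0], [[0, 0, 0.0015], [0, 0, 0], 0], [[0, 0, 0.0015], [0, 0, 0], 0]])

```text
time_s: 8.57
tool_pos: [0.5184, 0.0748, 0.0513]
tool_rot: [-180.0, -0.0, -5.0]
force: [-1.7, -0.6, 6.0]
grip_width: 0.0006
```

```bash
python3 -c "
from h import *
r=cam('scene'); im=cv2.resize(r['pixels'],None,fx=6,fy=6,interpolation=cv2.INTER_CUBIC)
o=env.get_obs();t=o['tool_pos'];print(o['force'],o['effort'],o['qpos'])
for dz in (0,.0187):
    u,v=proj(r,t+[0,0,dz]); print(u,v); cv2.circle(im,(int(6*(u+.5)),int(6*(v+.5))),5,(255,0,255),1)
cv2.imwrite('pics/s5.png',im[1200:1740,1200:1920,::-1])
"
```

```text
[-1.99839608 -0.52115496  5.65377922] [-2.69396516e-02 -3.10481787e+01  2.42141604e+00 -2.58676904e+01
 -1.31991687e-01 -9.44092758e-01  2.12631281e-02] [-35.9068033   10.6903843   27.22957826 111.61248896  -5.71721686
  58.9744275  -11.17687422]
255.67896352766826 269.85172028341094
255.5225693778498 261.5065903302064
```

View pics/s5.png

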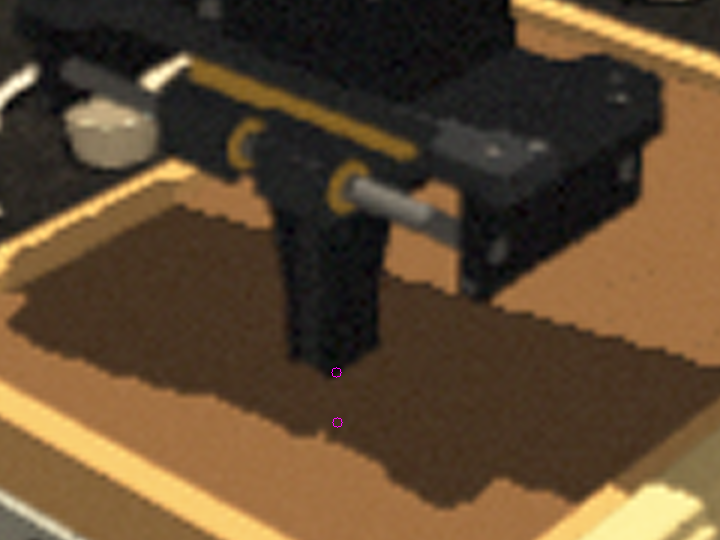

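Call:
send_rows(steps=[[[0, 0, -0.003], [0, 0, 0], 0], [[0, 0.01, -0.003], [0, 0, 0], 0], [[0, 0.02, -0.003], [0, 0, 0], 0], [[0, 0.03, -0.003], [0, 0, 0], 0], [[0, 0.03, -0.003], [0, 0, 0], 0]])

```text
time_s: 9.03
tool_pos: [0.5152, 0.0411, 0.0532]
tool_rot: [179.9, 0.0, -5.3]
force: [-0.3, 0.1, 0.1]
grip_width: 0.0003
```

Call:
send_rows(steps=[[[0, 0, 0.001], [0, 0, 0], 0], [[0, 0, 0.0015], [0, 0, 0], 0], [[0, 0, 0.002], [0, 0, 0], 0], [[0, 0, 0.002], [0, 0, 0], 0], [[0, 0, 0.002], [0, 0, 0], 0]])

```text
time_s: 9.45
tool_pos: [0.5156, 0.045, 0.0514]
tool_rot: [180.0, 0.0, -5.0]
force: [0.3, -0.4, 1.6]
grip_width: 0.0003
```

Call:
send_rows(steps=[[[0, 0, 0.0005], [0, 0, 0], 0], [[0, 0, 0.001], [0, 0, 0], 0], [[0, 0, 0.001], [0, 0, 0], 0], [[0, 0, 0.001], [0, 0, 0], 0], [[0, 0, 0.001], [0, 0, 0], 0]])

```text
time_s: 9.87
tool_pos: [0.5156, 0.0451, 0.0513]
tool_rot: [-180.0, 0.0, -5.0]
force: [-2.8, -0.5, 8.8]
grip_width: 0.0005
```

```bash
python3 -c "
from h import *
r=cam('scene'); im=cv2.resize(r['pixels'],None,fx=6,fy=6,interpolation=cv2.INTER_CUBIC)
o=env.get_obs();t=o['tool_pos'];print(o['force'],o['wrist_torque'],o['tool_pos'])
cv2.imwrite('pics/s6.png',im[1200:1740,1200:1990,::-1])
for x in (-.095,-.08):
  for y in (.037,.01,-.03):
    for z in (.09,.1,.12,.14): print(x,y,z,np.round(proj(r,[.5182+x,.0748+y+.0085,z]),1))
r=cam('wrist');cv2.imwrite('pics/w6.png',cv2.resize(r['pixels'],None,fx=1.4,fy=1.4)[:,:,::-1])
"
```

```text
[-3.44205114 -0.52338893  8.18748216] [-2.67222351e-01  8.61377079e-01  7.73320404e-04] [0.51560058 0.04505744 0.05125674]
-0.095 0.037 0.09 [285.  282.7]
-0.095 0.037 0.1 [285.1 277.7]
-0.095 0.037 0.12 [285.3 267.5]
-0.095 0.037 0.14 [285.6 257. ]
-0.095 0.01 0.09 [293.8 274.7]
-0.095 0.01 0.1 [294.  269.8]
-0.095 0.01 0.12 [294.3 259.8]
-0.095 0.01 0.14 [294.7 249.5]
-0.095 -0.03 0.09 [306.  263.7]
-0.095 -0.03 0.1 [306.2 258.9]
-0.095 -0.03 0.12 [306.6 249.2]
-0.095 -0.03 0.14 [307.1 239.2]
-0.08 0.037 0.09 [277.5 279.6]
-0.08 0.037 0.1 [277.5 274.6]
-0.08 0.037 0.12 [277.6 264.5]
-0.08 0.037 0.14 [277.7 254. ]
-0.08 0.01 0.09 [286.4 271.8]
-0.08 0.01 0.1 [286.5 266.9]
-0.08 0.01 0.12 [286.7 256.9]
-0.08 0.01 0.14 [286.9 246.7]
-0.08 -0.03 0.09 [298.7 261. ]
-0.08 -0.03 0.1 [298.9 256.2]
-0.08 -0.03 0.12 [299.2 246.5]
-0.08 -0.03 0.14 [299.6 236.6]
```

View pics/s6.png

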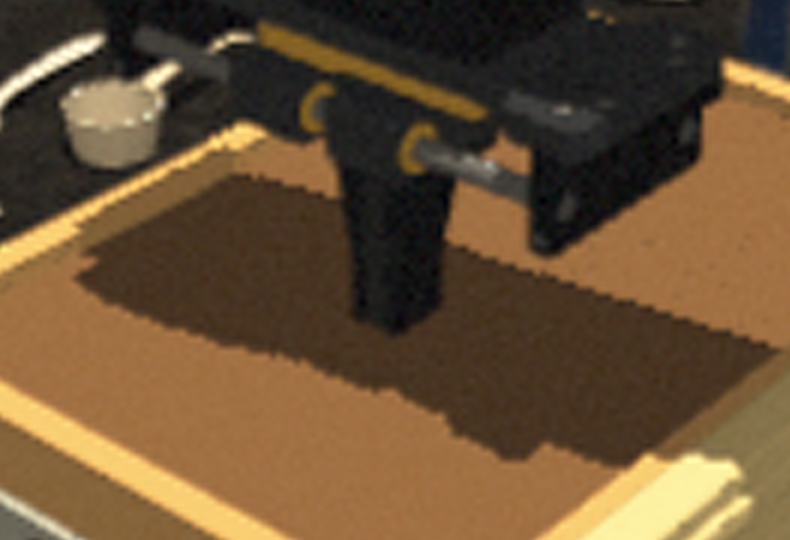

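View pics/w6.png

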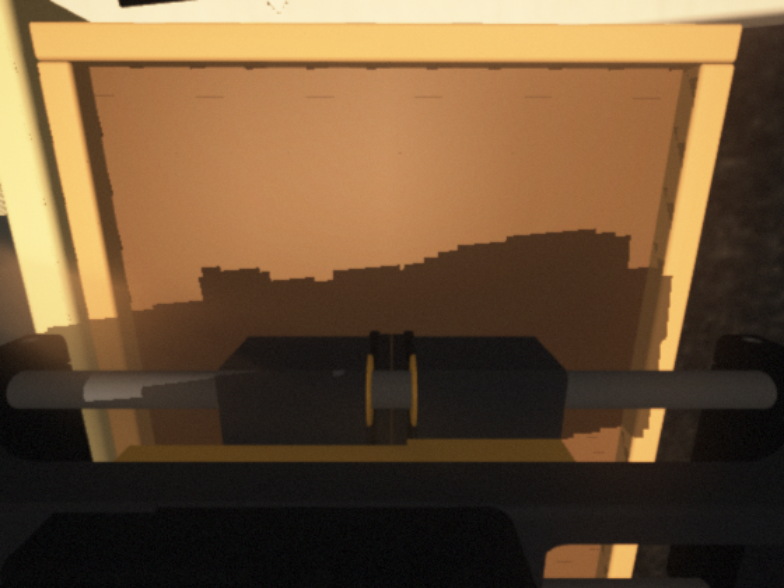

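```bash
python3 -c "
from h import *
r=cam('scene')
for z in (.077,.085,.09,.1): print(onz(r,265.5,251.5,z), onz(r,265.5,254.5,z),proj(r,[.5156,.045,z]))
o=env.get_obs()
print(o['force'],o['wrist_torque'],o['tool_pos'])
"
```

```text
[0.51689881 0.04516557 0.077     ] [0.51077201 0.05364552 0.077     ] (np.float64(266.10522955137725), np.float64(251.6718602810289))
[0.50948934 0.05535662 0.085     ] [0.50348141 0.06367204 0.085     ] (np.float64(266.088161458281), np.float64(248.0850282365663))
[0.50485842 0.06172602 0.09      ] [0.49892479 0.06993862 0.09      ] (np.float64(266.0774129199812), np.float64(245.8262403692171))
[0.49559659 0.07446484 0.1       ] [0.48981155 0.08247178 0.1       ] (np.float64(266.055726441565), np.float64(241.2688621503441))
[-3.33449804 -1.20609136  8.62070876] [-0.30816766  0.81935219  0.05982284] [0.51561941 0.04502362 0.05124525]
```

```bash
python3 -c "
from h import *
r=cam('wrist'); print(r['position'])
# w6: outer corners of +y rim top
for z in (.06,.085,.11):
  a=onz(r,30/1.4,24/1.4,z); b=onz(r,741/1.4,26/1.4,z); c=onz(r,735/1.4,64/1.4,z); print(z,a,b,np.linalg.norm(a-b),c)
t=cam('top'); 
"
```

```text
[0.52100897 0.116577   0.23856012]
0.06 [0.38702727 0.18794568 0.06      ] [0.66125264 0.16329687 0.06      ] 0.27533092737424625 [0.66071531 0.15006599 0.06      ]
0.085 [0.40578589 0.17795343 0.085     ] [0.64161728 0.15675567 0.085     ] 0.23678215614399906 [0.64115518 0.14537723 0.085     ]
0.11 [0.42454452 0.16796118 0.11      ] [0.62198192 0.15021448 0.11      ] 0.19823338491375198 [0.62159506 0.14068848 0.11      ]
```

Call:
send_rows(steps=[[[0, 0, -0.003], [0, 0, 0], 0], [[0, 0.01, -0.003], [0, 0, 0], 0], [[0, 0.02, -0.003], [0, 0, 0], 0], [[0, 0.03, -0.003], [0, 0, 0], 0], [[0, 0.035, -0.003], [0, 0, 0], 0]])

```text
time_s: 10.53
tool_pos: [0.5121, 0.0074, 0.0531]
tool_rot: [180.0, 0.0, -5.2]
force: [-0.1, -0.6, 0.1]
grip_width: 0.0002
```

Call:
send_rows(steps=[[[0, 0, 0.001], [0, 0, 0], 0], [[0, 0, 0.0015], [0, 0, 0], 0], [[0, 0, 0.002], [0, 0, 0], 0], [[0, 0, 0.002], [0, 0, 0], 0], [[0, 0, 0.002], [0, 0, 0], 0]])

```text
time_s: 10.95
tool_pos: [0.5125, 0.0105, 0.0513]
tool_rot: [-180.0, 0.0, -5.0]
force: [-0.2, -0.3, -0.2]
grip_width: 0.0005
```

Call:
send_rows(steps=[[[0, 0, 0.0003], [0, 0, 0], 0], [[0, 0, 0.0006], [0, 0, 0], 0], [[0, 0, 0.0006], [0, 0, 0], 0], [[0, 0, 0.0006], [0, 0, 0], 0], [[0, 0, 0.0006], [0, 0, 0], 0]])

```text
time_s: 11.37
tool_pos: [0.5126, 0.0101, 0.0508]
tool_rot: [-180.0, -0.0, -5.0]
force: [0.4, -0.7, 0.1]
grip_width: 0.0006
```

Call:
send_rows(steps=[[[0, 0, 0.0005], [0, 0, 0], 0], [[0, 0, 0.001], [0, 0, 0], 0], [[0, 0, 0.0015], [0, 0, 0], 0], [[0, 0, 0.0015], [0, 0, 0], 0], [[0, 0, 0.0015], [0, 0, 0], 0]])

```text
time_s: 11.78
tool_pos: [0.5127, 0.0101, 0.0494]
tool_rot: [-180.0, -0.0, -5.0]
force: [0.1, 0.0, 1.3]
grip_width: 0.0004
```

Call:
send_rows(steps=[[[0, 0, 0.0005], [0, 0, 0], 0], [[0, 0, 0.001], [0, 0, 0], 0], [[0, 0, 0.0015], [0, 0, 0], 0], [[0, 0, 0.0015], [0, 0, 0], 0], [[0, 0, 0.0015], [0, 0, 0], 0]])

```text
time_s: 12.2
tool_pos: [0.5126, 0.01, 0.0478]
tool_rot: [-180.0, -0.0, -5.0]
force: [-0.0, 1.0, 2.1]
grip_width: 0.0003
```

Call:
send_rows(steps=[[[0, 0, -0.005], [0, 0, 0], 0], [[0, -0.01, -0.0055], [0, 0, 0], 0], [[0, -0.02, -0.0055], [0, 0, 0], 0], [[0, -0.027, -0.0055], [0, 0, 0], 0], [[0, -0.027, -0.0055], [0, 0, 0], 0]])

```text
time_s: 12.62
tool_pos: [0.5148, 0.0398, 0.053]
tool_rot: [-180.0, 0.0, -4.8]
force: [0.6, -0.2, -0.5]
grip_width: 0.0006
```

Call:
send_rows(steps=[[[0, 0, 0.001], [0, 0, 0], 0], [[0, 0, 0.0015], [0, 0, 0], 0], [[0, 0, 0.0025], [0, 0, 0], 0], [[0, 0, 0.0025], [0, 0, 0], 0], [[0, 0, 0.0025], [0, 0, 0], 0]])

```text
time_s: 13.03
tool_pos: [0.5148, 0.0366, 0.0507]
tool_rot: [-180.0, 0.0, -5.1]
force: [-0.2, 1.5, 1.2]
grip_width: 0.0005
```

Call:
send_rows(steps=[[[0, 0, 0.0004], [0, 0, 0], 0], [[0, 0, 0.0008], [0, 0, 0], 0], [[0, 0, 0.0008], [0, 0, 0], 0], [[0, 0, 0.0008], [0, 0, 0], 0], [[0, 0, 0.0008], [0, 0, 0], 0]])

```text
time_s: 13.45
tool_pos: [0.5148, 0.0366, 0.0502]
tool_rot: [180.0, 0.0, -5.0]
force: [-3.6, -0.5, 5.7]
grip_width: 0.0006
```

Call:
send_rows(steps=[[[0, 0, -0.003], [0, 0, 0], 0], [[0, -0.015, -0.0035], [0, 0, 0], 0], [[0, -0.03, -0.0035], [0, 0, 0], 0], [[0, -0.045, -0.0035], [0, 0, 0], 0], [[0, -0.047, -0.0035], [0, 0, 0], 0]])

```text
time_s: 13.87
tool_pos: [0.5193, 0.087, 0.0533]
tool_rot: [-179.9, -0.0, -4.8]
force: [0.1, 0.4, 0.4]
grip_width: 0.0005
```

Call:
send_rows(steps=[[[0, 0, 0.001], [0, 0, 0], 0], [[0, 0, 0.0015], [0, 0, 0], 0], [[0, 0, 0.0025], [0, 0, 0], 0], [[0, 0, 0.0025], [0, 0, 0], 0], [[0, 0, 0.0025], [0, 0, 0], 0]])

```text
time_s: 14.28
tool_pos: [0.519, 0.0826, 0.051]
tool_rot: [180.0, 0.0, -5.1]
force: [-0.4, -1.0, 0.5]
grip_width: 0.0007
```

Call:
send_rows(steps=[[[0, 0, 0.0004], [0, 0, 0], 0], [[0, 0, 0.0008], [0, 0, 0], 0], [[0, 0, 0.0008], [0, 0, 0], 0], [[0, 0, 0.0008], [0, 0, 0], 0], [[0, 0, 0.0008], [0, 0, 0], 0]])

```text
time_s: 14.7
tool_pos: [0.5193, 0.0834, 0.0503]
tool_rot: [180.0, -0.0, -5.1]
force: [-0.1, -1.1, 2.7]
grip_width: 0.0005
```

Call:
send_rows(steps=[[[0, 0, -0.0035], [0, 0, 0], 0], [[0, 0.005, -0.0035], [0, 0, 0], 0], [[0, 0.005, -0.0035], [0, 0, 0], 0], [[0, 0.005, -0.003], [0, 0, 0], 0], [[0, 0.005, -0.0015], [0, 0, 0], 0]])

```text
time_s: 15.12
tool_pos: [0.5186, 0.0789, 0.0516]
tool_rot: [-180.0, -0.0, -5.0]
force: [-0.6, 0.3, 0.5]
grip_width: 0.0003
```

Call:
send_rows(steps=[[[0, 0, 0.0005], [0, 0, 0], 0], [[0, 0, 0.001], [0, 0, 0], 0], [[0, 0, 0.0015], [0, 0, 0], 0], [[0, 0, 0.0015], [0, 0, 0], 0], [[0, 0, 0.0015], [0, 0, 0], 0]])

```text
time_s: 15.53
tool_pos: [0.5186, 0.0789, 0.0508]
tool_rot: [-180.0, 0.0, -5.0]
force: [-2.9, 0.1, 6.8]
grip_width: 0.0009
```

```bash
python3 -c "
from h import *
for i in range(3):
  go(.518,.071,.08,-5.2); cam('top')"
```

```text
t 15.53 pos [0.5186 0.0789 0.0508] rot [-1.7997e+02  1.0000e-02 -5.0300e+00] F [-2.86  0.09  6.82] w 0.0009
rem shift [ 0.0001  0.0079 -0.0292] turn [-0.     0.     0.003] rows 0.7
5-row target [ 0.0001  0.0079 -0.0292] [-0.     0.     0.003]
t 15.58 pos [0.5186 0.0789 0.0508] rot [-1.7997e+02  1.0000e-02 -5.0400e+00] F [-2.05  0.19  6.44] w 0.0004
rem shift [ 0.0001  0.0079 -0.0292] turn [-0.     0.     0.003] rows 0.7
5-row target [ 0.0001  0.0079 -0.0292] [-0.     0.     0.003]
t 15.63 pos [0.5186 0.0789 0.0508] rot [-1.7998e+02  1.0000e-02 -5.0300e+00] F [-2.29  0.38  5.18] w 0.0006
rem shift [ 0.0001  0.0079 -0.0292] turn [-0.     0.     0.003] rows 0.7
5-row target [ 0.0001  0.0079 -0.0292] [-0.     0.     0.003]
```

Call:
send_rows(steps=[[[0, 0, -0.02], [0, 0, 0], 0], [[0, 0, -0.045], [0, 0, 0], 0], [[-0.005, 0.02, -0.06], [0, 0, 0.05], 0.02], [[-0.01, 0.05, -0.07], [0, 0, 0.15], 0.087], [[-0.015, 0.085, -0.075], [0, 0, 0.27], 0.087]])

```text
time_s: 16.1
tool_pos: [0.497, -0.0037, 0.1266]
tool_rot: [-179.9, -0.1, -20.6]
force: [0.8, -0.2, 0.6]
grip_width: 0.0134
```

```bash
python3 -c "
from h import *
go(.397,-.308,.12,-88.6)"
```

```text
t 16.1 pos [ 0.497  -0.0037  0.1266] rot [-1.799e+02 -1.200e-01 -2.056e+01] F [ 0.82 -0.23  0.58] w 0.0134
rem shift [0.0132 0.3201 0.0061] turn [-3.000e-03 -1.000e-03  1.188e+00] rows 9.5
5-row target [0.0069 0.1685 0.0032] [-0.001 -0.     0.625]
```

Call:
send_rows(steps=[[[0, 0.033, 0], [0, 0, 0.12], 0.087], [[0, 0.066, 0], [0, 0, 0.24], 0.087], [[0.002, 0.099, 0], [0, 0, 0.36], 0.087], [[0.004, 0.132, 0], [0, 0, 0.48], 0.087], [[0.006, 0.165, 0], [0, 0, 0.6], 0.087]])

```text
time_s: 16.52
tool_pos: [0.4433, -0.1625, 0.1251]
tool_rot: [-180.0, 0.0, -55.2]
force: [0.8, -2.0, 0.7]
grip_width: 0.0456
```

```bash
python3 -c "
from h import *
go(.397,-.308,.08,-88.6)"
```

```text
t 16.52 pos [ 0.4433 -0.1625  0.1251] rot [-1.7995e+02  1.0000e-02 -5.5210e+01] F [ 0.84 -2.01  0.65] w 0.0456
rem shift [0.0931 0.121  0.045 ] turn [-0.001  0.     0.583] rows 4.7
5-row target [0.0931 0.121  0.045 ] [-0.001  0.     0.583]
```

Call:
send_rows(steps=[[[0.02, 0.026, 0.005], [0, 0, 0.12], 0.087], [[0.04, 0.052, 0.01], [0, 0, 0.24], 0.087], [[0.06, 0.078, 0.02], [0, 0, 0.36], 0.087], [[0.08, 0.104, 0.03], [0, 0, 0.48], 0.087], [[0.091, 0.119, 0.04], [0, 0, 0.57], 0.087]])

```text
time_s: 16.93
tool_pos: [0.3974, -0.308, 0.0852]
tool_rot: [-179.9, -0.1, -88.1]
force: [0.6, 0.8, 0.3]
grip_width: 0.0792
```

Call:
send_rows(steps=[[[0, 0, 0.01], [0, 0, 0], 0.087], [[0, 0, 0.02], [0, 0, 0], 0.087], [[0, 0, 0.02], [0, 0, 0], 0.087], [[0, 0, 0.02], [0, 0, 0], 0.087], [[0, 0, 0.02], [0, 0, 0], 0.087]])

```text
time_s: 17.35
tool_pos: [0.3999, -0.3031, 0.0653]
tool_rot: [-180.0, 0.0, -87.4]
force: [-0.7, 0.2, 0.5]
grip_width: 0.0868
```

```bash
python3 -c "
from h import *
go(.397,-.308,-.0215,-88.6)
r=cam('scene'); im=cv2.resize(r['pixels'],None,fx=4,fy=4,interpolation=cv2.INTER_CUBIC)
t=env.get_obs()['tool_pos']
for dz in (0,.0257):
    u,v=proj(r,t+[0,0,dz]); print(u,v); cv2.circle(im,(int(4*(u+.5)),int(4*(v+.5))),4,(255,0,255),1)
cv2.imwrite('pics/s7.png',im[480:1060,1200:1900,::-1])
r=cam('top'); im=cv2.resize(r['pixels'],None,fx=3,fy=3)[330:930,450:1230,::-1]; cv2.imwrite('pics/t7.png',im)
r=cam('wrist');cv2.imwrite('pics/w7.png',cv2.resize(r['pixels'],None,fx=1.4,fy=1.4)[:,:,::-1])
"
```

```text
t 17.35 pos [ 0.3999 -0.3031  0.0653] rot [-1.7997e+02  2.0000e-02 -8.7380e+01] F [-0.71  0.2   0.53] w 0.0868
rem shift [0.0048 0.0032 0.0868] turn [-0.     0.     0.021] rows 2.1
5-row target [0.0048 0.0032 0.0868] [-0.     0.     0.021]
388.69028987079435 206.83491845141342
390.0934116907159 197.22026930720432
```

View pics/s7.png

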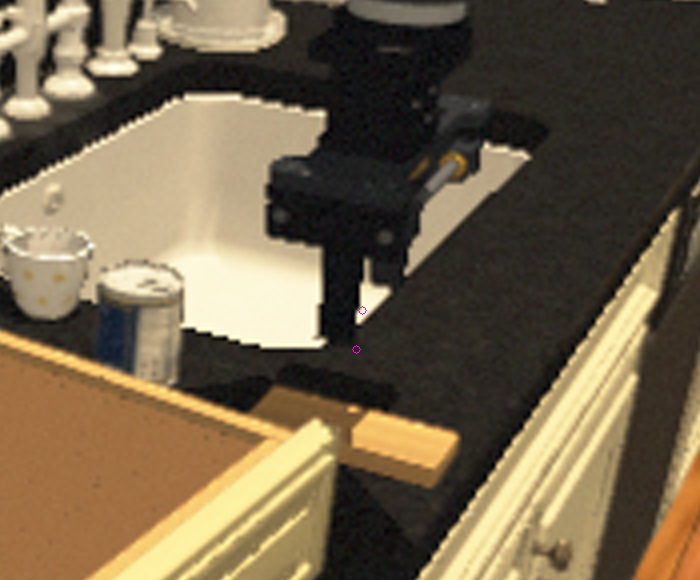

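View pics/t7.png

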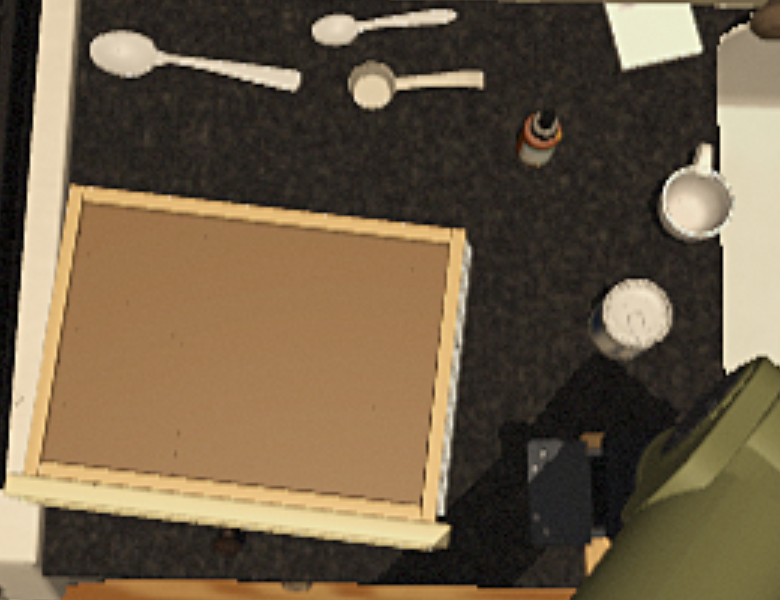

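View pics/w7.png

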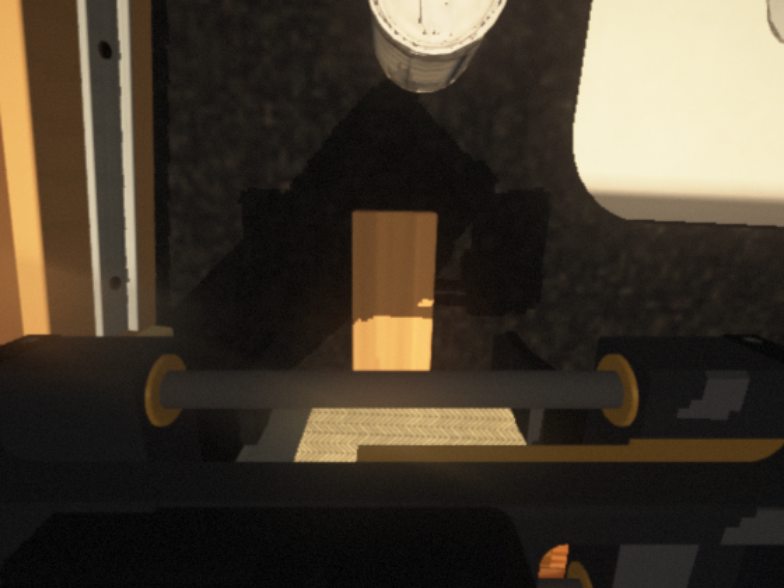

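```bash
python3 -c "
from h import *
r=cam('scene')
for dy in (.05,-.05):
  for dz in (0,.01,.0187,.0257,.03): print(dy,dz,np.round(proj(r,[.4-dy*.045,-.303+dy,.0653+dz]),1))
"
```

```text
0.05 0 [381.9 214.9]
0.05 0.01 [382.5 211.1]
0.05 0.0187 [382.9 207.7]
0.05 0.0257 [383.3 205. ]
0.05 0.03 [383.6 203.3]
-0.05 0 [394.8 199.7]
-0.05 0.01 [395.3 196.1]
-0.05 0.0187 [395.8 192.9]
-0.05 0.0257 [396.2 190.3]
-0.05 0.03 [396.5 188.8]
```

Call:
send_rows(steps=[[[0.003, 0.002, 0.025], [0, 0, 0.01], 0.087], [[0.0048, 0.0032, 0.05], [0, 0, 0.021], 0.087], [[0.0048, 0.0032, 0.07], [0, 0, 0.021], 0.087], [[0.0048, 0.0032, 0.08], [0, 0, 0.021], 0.087], [[0.0048, 0.0032, 0.08], [0, 0, 0.021], 0.087]])

```text
time_s: 17.97
tool_pos: [0.3946, -0.308, -0.0166]
tool_rot: [179.8, 0.1, -88.7]
force: [0.2, -0.1, -0.6]
grip_width: 0.0871
```

```bash
python3 -c "
from h import *
go(.397,-.308,-.0225,-88.6)
r=cam('scene'); im=cv2.resize(r['pixels'],None,fx=5,fy=5,interpolation=cv2.INTER_CUBIC)
cv2.imwrite('pics/s8.png',im[800:1250,1700:2300,::-1])
r=cam('wrist');cv2.imwrite('pics/w8.png',cv2.resize(r['pixels'],None,fx=1.4,fy=1.4)[:,:,::-1])
"
```

```text
t 17.97 pos [ 0.3946 -0.308  -0.0166] rot [ 1.7979e+02  9.0000e-02 -8.8730e+01] F [ 0.17 -0.14 -0.62] w 0.0871
rem shift [ 0.     -0.0025  0.0059] turn [ 0.004  0.001 -0.002] rows 0.2
5-row target [ 0.     -0.0025  0.0059] [ 0.004  0.001 -0.002]
```

View pics/s8.png

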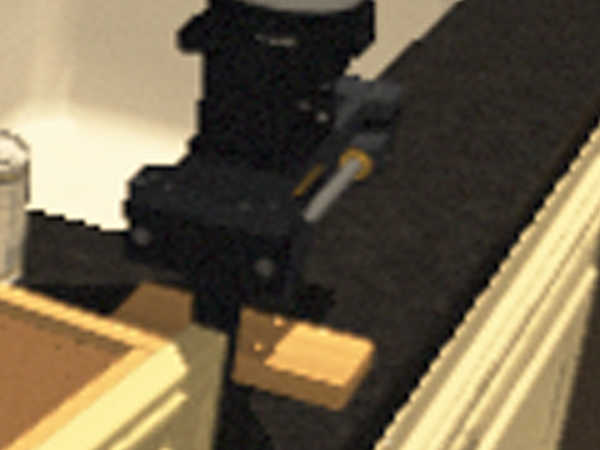

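View pics/w8.png

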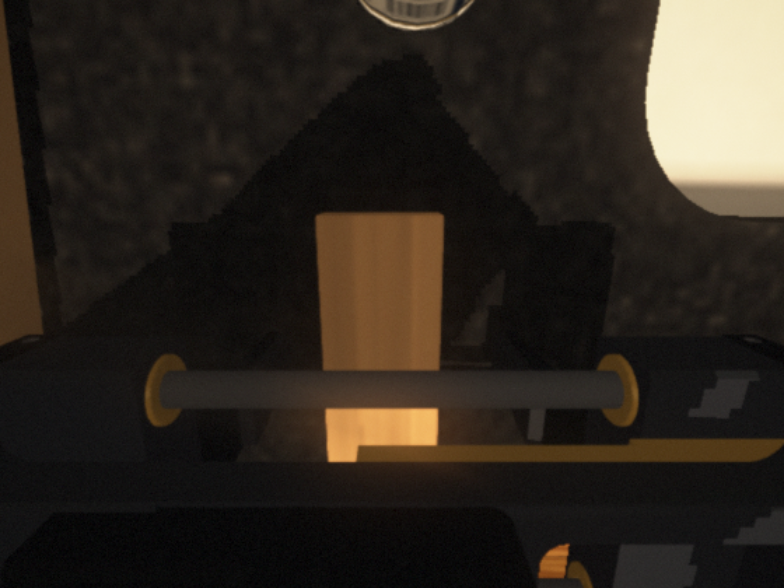

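Call:
send_rows(steps=[[[0, -0.0015, 0.002], [0.003, 0, 0], 0.087], [[0, -0.0015, 0.004], [0.003, 0, 0], 0.087], [[0, -0.0015, 0.005], [0.003, 0, 0], 0.087], [[0, -0.0015, 0.005], [0.003, 0, 0], 0.08], [[0, -0.0015, 0.005], [0.003, 0, 0], 0.07]], grip_force=12)

```text
time_s: 18.48
tool_pos: [0.3978, -0.3091, -0.0195]
tool_rot: [-179.8, -0.0, -88.7]
force: [-0.2, -0.1, 0.3]
grip_width: 0.08
```

Call:
send_rows(steps=[[[0, 0, 0], [0, 0, 0], 0.06], [[0, 0, 0], [0, 0, 0], 0.05], [[0, 0, 0], [0, 0, 0], 0.04], [[0, 0, 0], [0, 0, 0], 0.03], [[0, 0, 0], [0, 0, 0], 0.03]])

```text
time_s: 18.9
tool_pos: [0.3975, -0.3089, -0.0199]
tool_rot: [-179.8, 0.0, -88.7]
force: [0.1, -0.0, 0.3]
grip_width: 0.0499
```

Call:
send_rows(steps=[[[0, 0, 0], [0, 0, 0], 0.03], [[0, 0, -0.005], [0, 0, 0], 0.03], [[0, 0, -0.02], [0, 0, 0], 0.03], [[0, 0, -0.04], [0, 0, 0], 0.03], [[0, 0, -0.06], [0, 0, 0], 0.03]])

```text
time_s: 19.32
tool_pos: [0.3966, -0.3091, 0.0407]
tool_rot: [-179.9, 0.0, -88.8]
force: [1.0, -0.3, -0.6]
grip_width: 0.0499
```

```bash
python3 -c "
from h import *
go(.5165,.0587,.11,-95.2)
r=cam('scene'); cv2.imwrite('pics/s9.png',cv2.resize(r['pixels'],None,fx=1.4,fy=1.4)[:,:,::-1])
"
```

```text
t 19.32 pos [ 0.3966 -0.3091  0.0407] rot [-179.91    0.    -88.78] F [ 1.03 -0.31 -0.62] w 0.0499
rem shift [-0.3652 -0.1279 -0.0691] turn [-0.002  0.     0.112] rows 9.4
5-row target [-0.1937 -0.0678 -0.0367] [-0.001  0.     0.059]
```

View pics/s9.png

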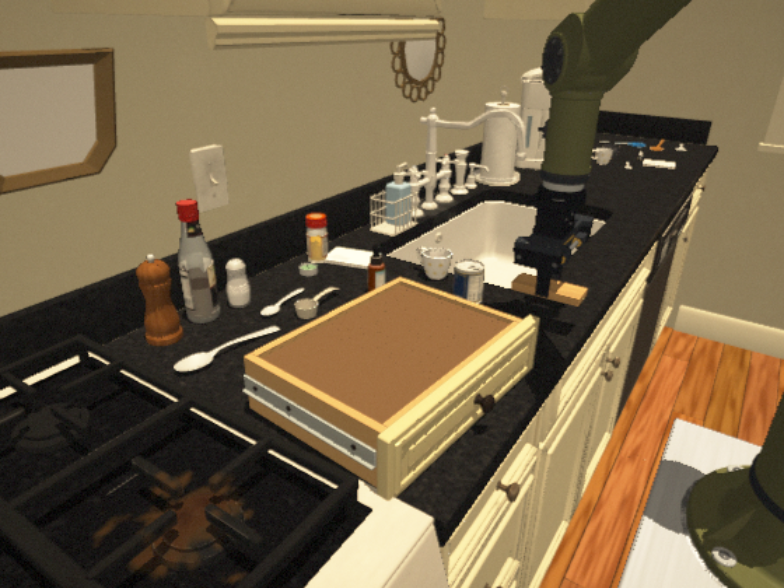

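Strip is held level (about (550,288)). Lift first, then across.

Call:
send_rows(steps=[[[0, 0, -0.025], [0, 0, 0], 0.03], [[0, 0, -0.05], [0, 0, 0], 0.03], [[-0.025, -0.008, -0.069], [0, 0, 0.01], 0.03], [[-0.06, -0.02, -0.072], [0, 0, 0.02], 0.03], [[-0.095, -0.033, -0.072], [0, 0, 0.03], 0.03]])

```text
time_s: 19.78
tool_pos: [0.4291, -0.2139, 0.1144]
tool_rot: [-179.6, -0.0, -90.7]
force: [0.6, -0.2, -1.0]
grip_width: 0.0498
```

Call:
send_rows(steps=[[[-0.036, -0.013, 0], [0, 0, 0.01], 0.03], [[-0.072, -0.026, 0], [0, 0, 0.02], 0.03], [[-0.108, -0.038, 0], [0, 0, 0.03], 0.03], [[-0.144, -0.051, 0], [0, 0, 0.04], 0.03], [[-0.18, -0.064, 0], [0, 0, 0.05], 0.03]])

```text
time_s: 20.2
tool_pos: [0.4938, -0.0323, 0.1128]
tool_rot: [-179.8, 0.1, -93.4]
force: [0.7, -0.5, -0.2]
grip_width: 0.0498
```

```bash
python3 -c "
from h import *
go(.5165,.0587,.09,-95.2)
"
```

```text
t 20.2 pos [ 0.4938 -0.0323  0.1128] rot [-1.7978e+02  5.0000e-02 -9.3380e+01] F [ 0.71 -0.46 -0.23] w 0.0498
rem shift [-0.0921 -0.0172  0.023 ] turn [-0.004  0.001  0.032] rows 2.3
5-row target [-0.0921 -0.0172  0.023 ] [-0.004  0.001  0.032]
```

Call:
send_rows(steps=[[[-0.03, -0.006, 0], [0, 0, 0.01], 0.03], [[-0.06, -0.012, 0.005], [0, 0, 0.025], 0.03], [[-0.085, -0.016, 0.015], [0, 0, 0.03], 0.03], [[-0.089, -0.017, 0.023], [0, 0, 0.03], 0.03], [[-0.089, -0.017, 0.023], [0, 0, 0.03], 0.03]])

```text
time_s: 20.62
tool_pos: [0.5145, 0.0557, 0.0878]
tool_rot: [-180.0, -0.1, -94.8]
force: [-0.7, -0.8, -0.9]
grip_width: 0.0497
```

Call:
send_rows(steps=[[[0, 0, 0.005], [0, 0, 0], 0.03], [[0, 0, 0.01], [0, 0, 0], 0.03], [[0, 0, 0.01], [0, 0, 0], 0.03], [[0, 0, 0.01], [0, 0, 0], 0.03], [[0, 0, 0.01], [0, 0, 0], 0.03]])

```text
time_s: 21.03
tool_pos: [0.5159, 0.0531, 0.0799]
tool_rot: [-179.8, 0.0, -95.1]
force: [0.4, 0.1, -0.5]
grip_width: 0.05
```

```bash
python3 -c "
from h import *
go(.5165,.0587,.0575,-95.2)
"
```

```text
t 21.03 pos [0.5159 0.0531 0.0799] rot [-1.798e+02  4.000e-02 -9.514e+01] F [ 0.43  0.13 -0.53] w 0.05
rem shift [-0.0057 -0.      0.0224] turn [-0.004  0.001  0.001] rows 0.6
5-row target [-0.0057 -0.      0.0224] [-0.004  0.001  0.001]
```

Call:
send_rows(steps=[[[-0.0057, 0, 0.005], [-0.003, 0, 0], 0.03], [[-0.0057, 0, 0.01], [-0.003, 0, 0], 0.03], [[-0.0057, 0, 0.015], [-0.003, 0, 0], 0.03], [[-0.0057, 0, 0.019], [-0.003, 0, 0], 0.03], [[-0.0057, 0, 0.02], [-0.003, 0, 0], 0.03]])

```text
time_s: 21.45
tool_pos: [0.5155, 0.0594, 0.0584]
tool_rot: [179.9, -0.0, -95.0]
force: [-0.1, 0.1, -0.6]
grip_width: 0.05
```

Call:
send_rows(steps=[[[0, 0, 0.0005], [0, 0, 0], 0.03], [[0, 0, 0.001], [0, 0, 0], 0.03], [[0, 0, 0.0015], [0, 0, 0], 0.03], [[0, 0, 0.0015], [0, 0, 0], 0.03], [[0, 0, 0.0015], [0, 0, 0], 0.03]])

```text
time_s: 21.87
tool_pos: [0.5165, 0.0596, 0.0582]
tool_rot: [-180.0, 0.0, -95.1]
force: [-0.2, 0.1, -0.6]
grip_width: 0.0498
```

```bash
python3 -c "
from h import *
go(.5165,.0587,.0571,-95.2)
r=cam('scene'); im=cv2.resize(r['pixels'],None,fx=5,fy=5,interpolation=cv2.INTER_CUBIC)
cv2.imwrite('pics/s10.png',im[950:1500,1000:1700,::-1])
"
```

```text
t 21.87 pos [0.5165 0.0596 0.0582] rot [-1.7998e+02  3.0000e-02 -9.5050e+01] F [-0.19  0.09 -0.61] w 0.0498
rem shift [ 0.0009 -0.0001  0.0011] turn [-0.     0.001  0.003] rows 0.0
5-row target [ 0.0009 -0.0001  0.0011] [-0.     0.001  0.003]
```

View pics/s10.png

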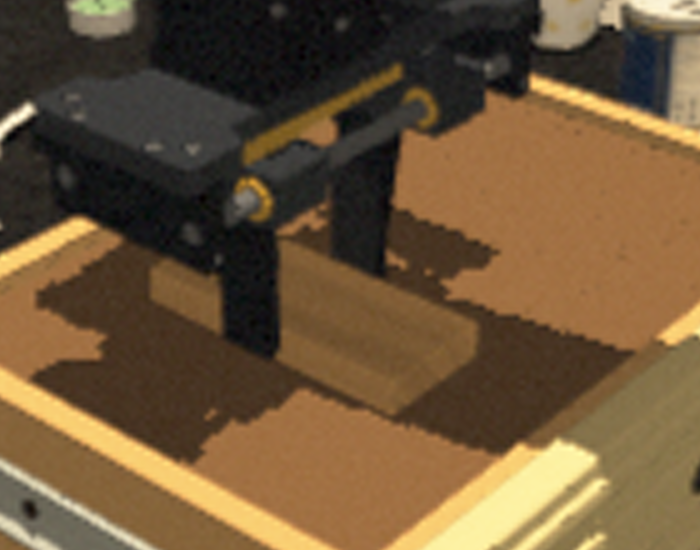

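Call:
send_rows(steps=[[[0.0008, 0, 0.0005], [0, 0, 0], 0.03], [[0.0008, 0, 0.001], [0, 0, 0], 0.03], [[0.0008, 0, 0.001], [0, 0, 0], 0.03], [[0.0008, 0, 0.001], [0, 0, 0], 0.03], [[0.0008, 0, 0.001], [0, 0, 0], 0.03]])

```text
time_s: 22.33
tool_pos: [0.5162, 0.0589, 0.0571]
tool_rot: [-180.0, 0.0, -95.1]
force: [-0.4, -0.3, -0.5]
grip_width: 0.0496
```

Call:
send_rows(steps=[[[0, 0, 0.0005], [0, 0, 0], 0.03], [[0, 0, 0.0005], [0, 0, 0], 0.03], [[0, 0, 0.0005], [0, 0, 0], 0.03], [[0, 0, 0.0005], [0, 0, 0], 0.03], [[0, 0, 0.0005], [0, 0, 0], 0.03]])

```text
time_s: 22.75
tool_pos: [0.5163, 0.0589, 0.0568]
tool_rot: [-180.0, 0.0, -95.0]
force: [-1.1, 0.2, 5.1]
grip_width: 0.0497
```

Call:
send_rows(steps=[[[0, 0, -0.0005], [0, 0, 0], 0.05], [[0, 0, -0.0005], [0, 0, 0], 0.055], [[0, 0, -0.0005], [0, 0, 0], 0.065], [[0, 0, -0.0005], [0, 0, 0], 0.075], [[0, 0, -0.0005], [0, 0, 0], 0.085]])

```text
time_s: 23.17
tool_pos: [0.5162, 0.0588, 0.0569]
tool_rot: [180.0, 0.0, -95.1]
force: [0.2, 0.7, 0.2]
grip_width: 0.0674
```

Call:
send_rows(steps=[[[0, 0, -0.0005], [0, 0, 0], 0.085], [[0, 0, -0.0005], [0, 0, 0], 0.085], [[0, 0, -0.02], [0, 0, 0], 0.085], [[0, 0, -0.05], [0, 0, 0], 0.085], [[0, 0, -0.08], [0, 0, 0], 0.085]])

```text
time_s: 23.58
tool_pos: [0.5152, 0.0585, 0.1372]
tool_rot: [179.9, -0.1, -95.1]
force: [0.0, 0.5, -0.3]
grip_width: 0.0845
```

```bash
python3 -c "
from h import *
go(.549,-.317,.13,-88)
r=cam('scene'); im=cv2.resize(r['pixels'],None,fx=3,fy=3,interpolation=cv2.INTER_CUBIC)
cv2.imwrite('pics/s11.png',im[500:1100,500:1280,::-1])
"
```

```text
t 23.58 pos [0.5152 0.0585 0.1372] rot [ 1.7988e+02 -5.0000e-02 -9.5060e+01] F [ 0.01  0.54 -0.3 ] w 0.0845
rem shift [ 0.371  -0.0668  0.0074] turn [ 0.002 -0.001 -0.123] rows 9.0
5-row target [ 0.2052 -0.0369  0.0041] [ 0.001 -0.    -0.068]
```

View pics/s11.png

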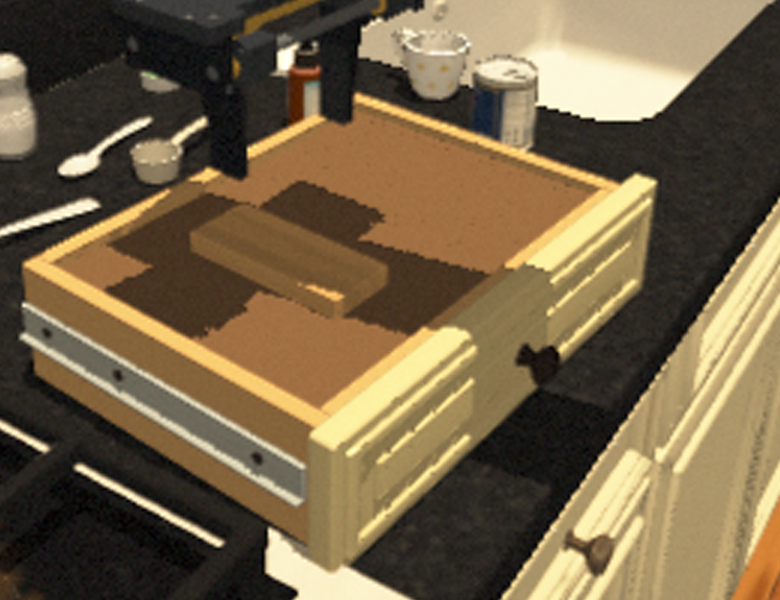

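```bash
python3 -c "
from h import *
r=cam('scene'); print(onz(r,335.3,190.7,.072)); print(proj(r,[.550,-.318,.072]))
r=cam('top'); print(onz(r,150+637/3-.33,110+314/3-.33,.072))
im=cv2.resize(r['pixels'],None,fx=8,fy=8,interpolation=cv2.INTER_CUBIC); cv2.imwrite('pics/t12.png',im[1500:1950,2650:3150,::-1])
r=cam('scene');im=cv2.resize(r['pixels'],None,fx=8,fy=8,interpolation=cv2.INTER_CUBIC); cv2.imwrite('pics/s12.png',im[1400:1800,2500:2900,::-1])
"
```

```text
[ 0.54443094 -0.30166203  0.072     ]
(np.float64(336.23014260680367), np.float64(188.16542800738034))
[ 0.55042286 -0.31796203  0.072     ]
```

View pics/t12.png

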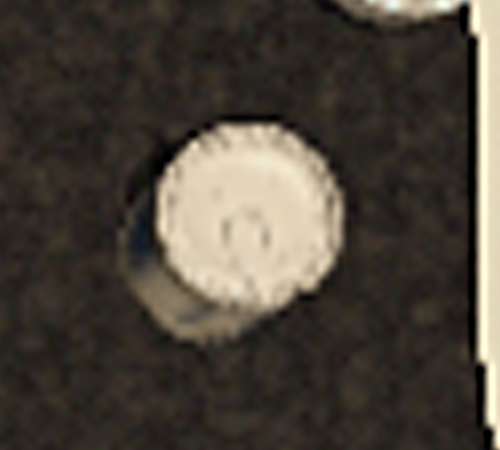

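View pics/s12.png

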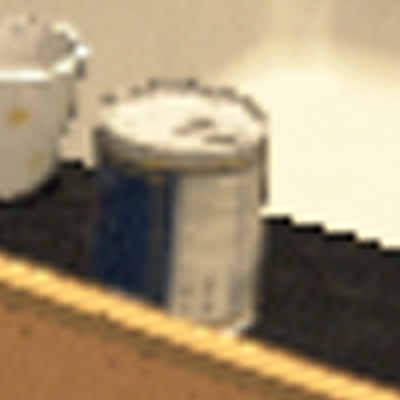

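Call:
send_rows(steps=[[[0.037, -0.006, 0], [0, 0, 0], 0.087], [[0.074, -0.012, 0], [0, 0, 0], 0.087], [[0.111, -0.018, 0], [0, 0, 0], 0.087], [[0.148, -0.024, 0], [0, 0, 0], 0.087], [[0.185, -0.03, 0], [0, 0, 0], 0.087]])

```text
time_s: 24.2
tool_pos: [0.5286, -0.1295, 0.1355]
tool_rot: [179.9, 0.0, -95.0]
force: [0.1, 0.1, -0.1]
grip_width: 0.0869
```

```bash
python3 -c "
from h import *
go(.550,-.317,.11,-95)
"
```

```text
t 24.2 pos [ 0.5286 -0.1295  0.1355] rot [ 1.7987e+02  3.0000e-02 -9.5030e+01] F [ 0.07  0.06 -0.13] w 0.0869
rem shift [ 0.1849 -0.0378  0.0253] turn [ 0.002  0.    -0.   ] rows 4.6
5-row target [ 0.1849 -0.0378  0.0253] [ 0.002  0.    -0.   ]
```

Call:
send_rows(steps=[[[0.038, -0.008, 0], [0, 0, 0], 0.087], [[0.076, -0.016, 0], [0, 0, 0], 0.087], [[0.114, -0.024, 0.005], [0, 0, 0], 0.087], [[0.152, -0.032, 0.015], [0, 0, 0], 0.087], [[0.183, -0.0375, 0.02], [0, 0, 0], 0.087]])

```text
time_s: 24.62
tool_pos: [0.5494, -0.3162, 0.1142]
tool_rot: [179.8, -0.0, -95.1]
force: [0.7, 0.5, 0.6]
grip_width: 0.0872
```

Call:
send_rows(steps=[[[0, 0, 0], [0, 0, 0], 0.087], [[0, 0, 0], [0, 0, 0], 0.087], [[0, 0, 0], [0, 0, 0], 0.087], [[0, 0, 0.01], [0, 0, 0], 0.087], [[0, 0, 0.02], [0, 0, 0], 0.087]])

```text
time_s: 25.03
tool_pos: [0.5521, -0.3118, 0.0965]
tool_rot: [-179.9, 0.1, -94.9]
force: [0.0, 0.1, -0.8]
grip_width: 0.087
```

```bash
python3 -c "
from h import *
go(.550,-.317,-.008,-95)
r=cam('wrist');cv2.imwrite('pics/w13.png',cv2.resize(r['pixels'],None,fx=1.4,fy=1.4)[:,:,::-1])
r=cam('scene'); im=cv2.resize(r['pixels'],None,fx=4,fy=4,interpolation=cv2.INTER_CUBIC)
cv2.imwrite('pics/s13.png',im[480:1060,1000:1700,::-1])
"
```

```text
t 25.03 pos [ 0.5521 -0.3118  0.0965] rot [-1.7992e+02  8.0000e-02 -9.4900e+01] F [ 0.02  0.13 -0.78] w 0.087
rem shift [0.0055 0.0017 0.1045] turn [-0.001  0.001  0.002] rows 2.5
5-row target [0.0055 0.0017 0.1045] [-0.001  0.001  0.002]
```

View pics/w13.png

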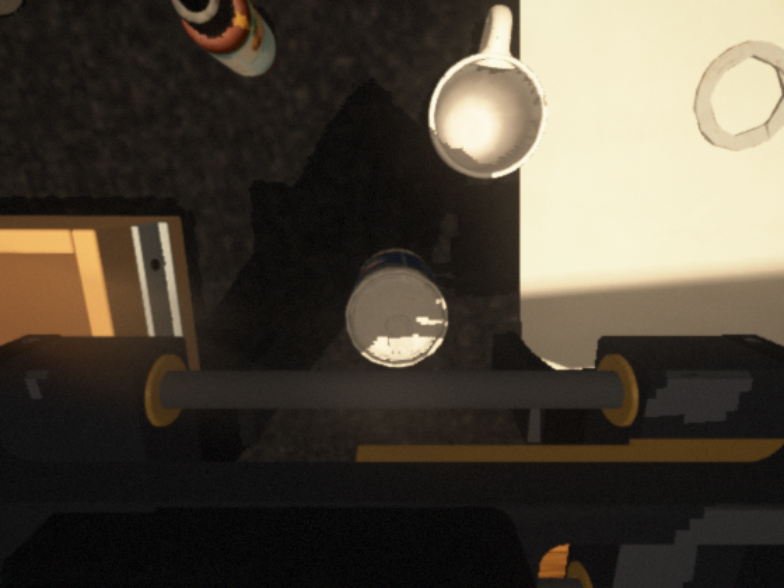

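View pics/s13.png

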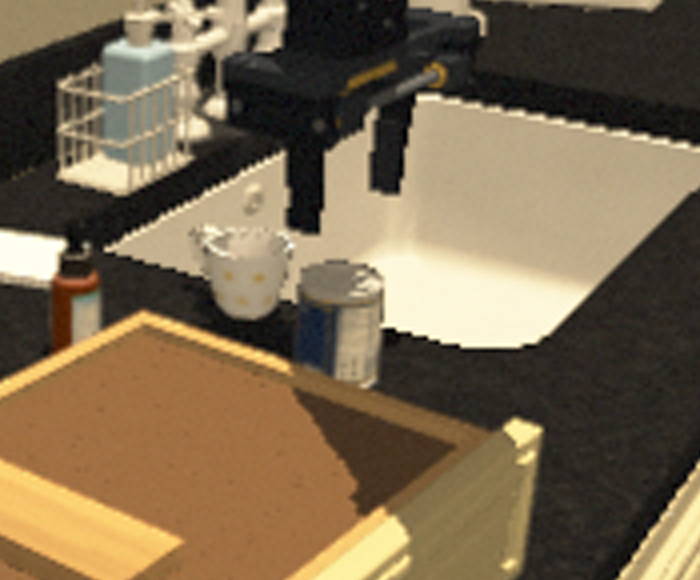

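```bash
python3 -c "
from h import *
r=cam('wrist');print(onz(r,283.6-.4,225.7-.4,.072),onz(r,347/1.4,225,.072),onz(r,447/1.4,225,.072)); go(.55,-.317,-.008,-95)"
```

```text
[ 0.55095511 -0.31389909  0.072     ] [ 0.55346857 -0.28707041  0.072     ] [ 0.54887555 -0.34131205  0.072     ]
t 25.18 pos [ 0.5506 -0.3117  0.0954] rot [ 1.7987e+02  1.1000e-01 -9.4950e+01] F [-1.31  0.33  0.18] w 0.0868
rem shift [ 5.500e-03 -1.000e-04  1.034e-01] turn [0.002 0.002 0.001] rows 2.5
5-row target [ 5.500e-03 -1.000e-04  1.034e-01] [0.002 0.002 0.001]
```

Call:
send_rows(steps=[[[0.002, 0, 0.02], [0, 0, 0], 0.087], [[0.0035, 0, 0.04], [0, 0, 0], 0.087], [[0.0035, 0, 0.07], [0, 0, 0], 0.087], [[0.0035, 0, 0.095], [0, 0, 0], 0.087], [[0.0035, 0, 0.102], [0, 0, 0], 0.087]], grip_force=25)

```text
time_s: 25.6
tool_pos: [0.5485, -0.3148, -0.0089]
tool_rot: [179.7, 0.2, -95.0]
force: [0.0, 0.6, -0.8]
grip_width: 0.0869
```

Call:
send_rows(steps=[[[0, 0, 0], [0, 0, 0], 0.08], [[0, 0, 0], [0, 0, 0], 0.07], [[0, 0, 0], [0, 0, 0], 0.062], [[0, 0, 0], [0, 0, 0], 0.054], [[0, 0, 0], [0, 0, 0], 0.045]])

```text
time_s: 26.02
tool_pos: [0.5519, -0.3174, -0.0035]
tool_rot: [-179.9, 0.0, -95.0]
force: [0.9, 2.4, 1.4]
grip_width: 0.0615
```

Call:
send_rows(steps=[[[0, 0, 0], [0, 0, 0], 0.04], [[0, 0, 0], [0, 0, 0], 0.04], [[0, 0, 0], [0, 0, 0], 0.04], [[0, 0, 0], [0, 0, 0], 0.04], [[0, 0, 0], [0, 0, 0], 0.04]])

```text
time_s: 26.43
tool_pos: [0.5519, -0.3166, -0.0038]
tool_rot: [-179.9, 0.1, -95.0]
force: [-0.8, 3.0, 5.9]
grip_width: 0.057
```

Call:
send_rows(steps=[[[0, 0, -0.004], [0, 0, 0], 0.06], [[0, 0, -0.007], [0, 0, 0], 0.068], [[0, 0, -0.01], [0, 0, 0], 0.068], [[0, 0, -0.012], [0, 0, 0], 0.068], [[0, 0, -0.012], [0, 0, 0], 0.06]])

```text
time_s: 26.85
tool_pos: [0.551, -0.3177, 0.0075]
tool_rot: [-179.9, -0.0, -95.1]
force: [0.5, -0.6, -0.5]
grip_width: 0.0654
```

Call:
send_rows(steps=[[[0, 0, 0], [0, 0, 0], 0.056], [[0, 0, 0], [0, 0, 0], 0.05], [[0, 0, 0], [0, 0, 0], 0.045], [[0, 0, 0], [0, 0, 0], 0.04], [[0, 0, 0], [0, 0, 0], 0.04]])

```text
time_s: 27.27
tool_pos: [0.5507, -0.3168, 0.0068]
tool_rot: [180.0, 0.1, -95.0]
force: [0.2, 0.6, 1.9]
grip_width: 0.0566
```

```bash
python3 -c "
from h import *
go(.5165,.0587,.084,-95)
r=cam('scene'); im=cv2.resize(r['pixels'],None,fx=5,fy=5,interpolation=cv2.INTER_CUBIC)
cv2.imwrite('pics/s14.png',im[700:1250,1350:2000,::-1])
r=cam('top'); im=cv2.resize(r['pixels'],None,fx=3,fy=3)[330:930,450:1230,::-1]; cv2.imwrite('pics/t14.png',im)
"
```

```text
t 27.27 pos [ 0.5507 -0.3168  0.0068] rot [ 1.7999e+02  5.0000e-02 -9.5040e+01] F [0.2  0.63 1.9 ] w 0.0566
rem shift [-0.3711  0.0671 -0.0768] turn [ 0.     0.001 -0.001] rows 9.2
5-row target [-0.201   0.0364 -0.0416] [ 0.  0. -0.]
```

View pics/s14.png

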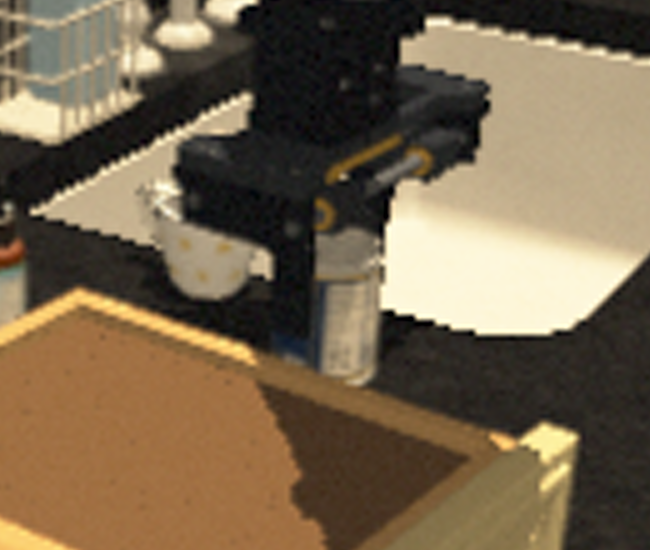

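View pics/t14.png

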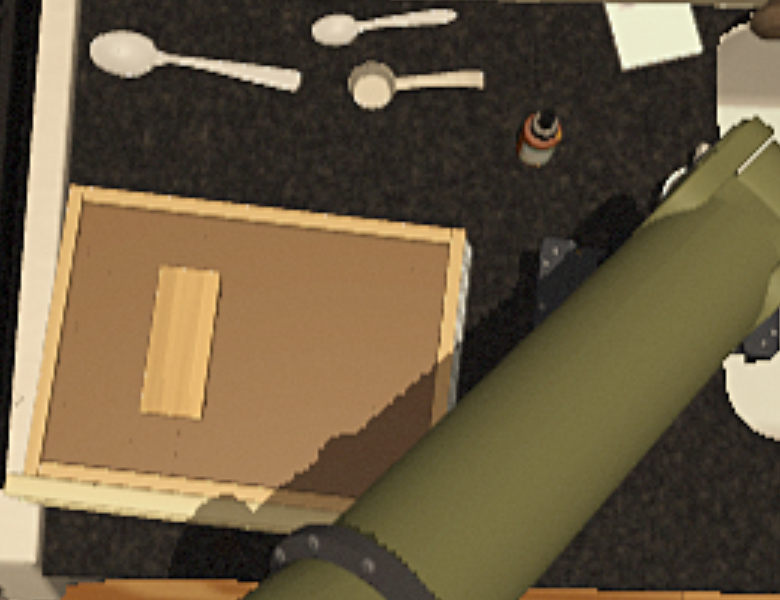

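```bash
python3 -c "
from h import *
r=cam('top'); f=lambda u,v:(150+u/3-.33,110+v/3-.33)
C=[onz(r,*f(*p),.092) for p in [(160,266),(219,270),(202,419),(140,413)]]
print(np.round(C,4),np.mean(C,0))
r=cam('top'); print('floor lines')
"
```

```text
[[0.5761 0.0746 0.092 ]
 [0.5741 0.0265 0.092 ]
 [0.4526 0.0345 0.092 ]
 [0.4562 0.084  0.092 ]] [0.51473466 0.05490286 0.092     ]
floor lines
```

Call:
send_rows(steps=[[[0, 0, -0.003], [0, 0, 0], 0.04], [[0, 0, -0.015], [0, 0, 0], 0.04], [[0, 0, -0.04], [0, 0, 0], 0.04], [[0, 0, -0.075], [0, 0, 0], 0.04], [[0, 0, -0.11], [0, 0, 0], 0.04]])

```text
time_s: 27.88
tool_pos: [0.5494, -0.3171, 0.1174]
tool_rot: [179.8, 0.0, -95.1]
force: [1.4, -0.6, -2.9]
grip_width: 0.0567
```

```bash
python3 -c "
from h import *
go(.5165,.0587,.13,-95)
r=cam('scene'); cv2.imwrite('pics/s15.png',cv2.resize(r['pixels'],None,fx=1.4,fy=1.4)[:,:,::-1])
"
```

```text
t 27.88 pos [ 0.5494 -0.3171  0.1174] rot [ 1.7985e+02  2.0000e-02 -9.5090e+01] F [ 1.38 -0.63 -2.9 ] w 0.0567
rem shift [-0.3714  0.0662 -0.0123] turn [ 0.003  0.    -0.002] rows 9.1
5-row target [-0.2052  0.0366 -0.0068] [ 0.001  0.    -0.001]
```

View pics/s15.png

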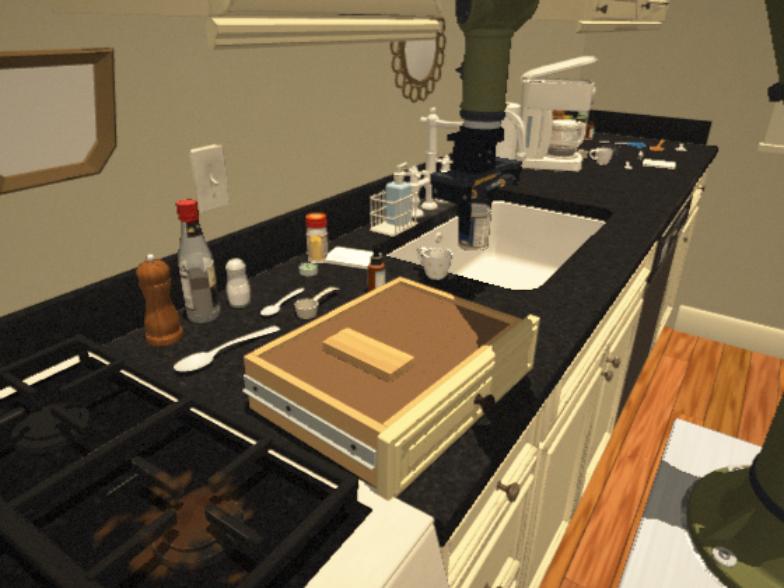

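```bash
python3 -c "
from h import *
r=cam('scene'); im=cv2.resize(r['pixels'],None,fx=8,fy=8,interpolation=cv2.INTER_CUBIC)
for dx in (-.06,.06):
  for dy in (-.025,.025):
    a=np.deg2rad(-5.1);P=[.5163+dx*np.cos(a)-dy*np.sin(a),.0589+dx*np.sin(a)+dy*np.cos(a),.092]
    u,v=proj(r,P); cv2.circle(im,(int(8*(u+.5)),int(8*(v+.5))),5,(255,0,255),1)
cv2.imwrite('pics/s16.png',im[1840:2200,1800:2400,::-1])
r=cam('top'); im=cv2.resize(r['pixels'],None,fx=8,fy=8,interpolation=cv2.INTER_CUBIC)
for dx in (-.06,.06):
  for dy in (-.025,.025):
    a=np.deg2rad(-5.1);P=[.5163+dx*np.cos(a)-dy*np.sin(a),.0589+dx*np.sin(a)+dy*np.cos(a),.092]
    u,v=proj(r,P); cv2.circle(im,(int(8*(u+.5)),int(8*(v+.5))),5,(255,0,255),1)
cv2.imwrite('pics/t16.png',im[1500:2050,1500:2000,::-1])
"
```

```text
(no output)
```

View pics/s16.png

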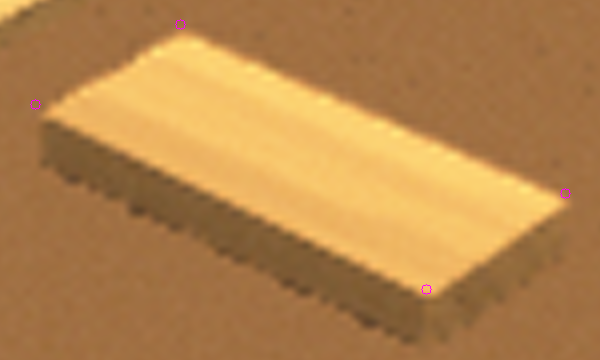

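View pics/t16.png

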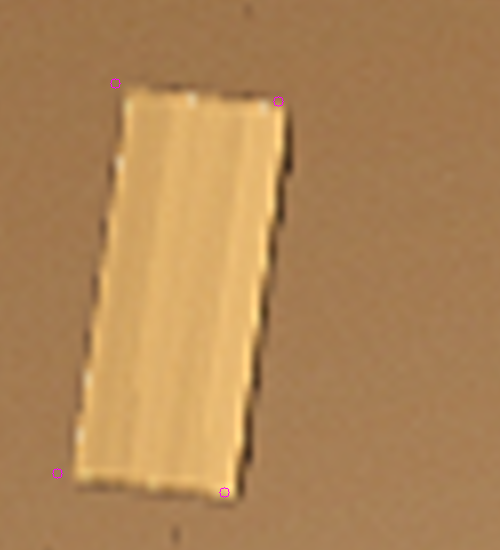

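Call:
send_rows(steps=[[[-0.02, 0.003, -0.006], [0, 0, 0], 0.04], [[-0.052, 0.009, -0.01], [0, 0, 0], 0.04], [[-0.086, 0.015, -0.01], [0, 0, 0], 0.04], [[-0.12, 0.021, -0.01], [0, 0, 0], 0.04], [[-0.154, 0.027, -0.01], [0, 0, 0], 0.04]])

```text
time_s: 28.45
tool_pos: [0.5355, -0.1597, 0.1251]
tool_rot: [179.8, 0.0, -95.1]
force: [0.9, 0.1, -3.5]
grip_width: 0.0568
```

```bash
python3 -c "
from h import *
go(.5163,.0585,.13,-95)
"
```

```text
t 28.45 pos [ 0.5355 -0.1597  0.1251] rot [ 1.7981e+02  2.0000e-02 -9.5090e+01] F [ 0.89  0.09 -3.5 ] w 0.0568
rem shift [-0.2156  0.0385 -0.0047] turn [ 0.003  0.    -0.001] rows 5.3
5-row target [-0.2052  0.0366 -0.0044] [ 0.003  0.    -0.001]
```

Call:
send_rows(steps=[[[-0.034, 0.006, -0.003], [0, 0, 0], 0.04], [[-0.068, 0.012, -0.003], [0, 0, 0], 0.04], [[-0.102, 0.018, -0.003], [0, 0, 0], 0.04], [[-0.132, 0.024, -0.003], [0, 0, 0], 0.04], [[-0.155, 0.028, -0.003], [0, 0, 0], 0.04]])

```text
time_s: 28.87
tool_pos: [0.521, -0.0012, 0.1283]
tool_rot: [179.8, 0.0, -94.9]
force: [0.3, 0.1, -4.1]
grip_width: 0.0566
```

```bash
python3 -c "
from h import *
go(.5163,.0585,.12,-95)
"
```

```text
t 28.87 pos [ 0.521  -0.0012  0.1283] rot [ 1.798e+02  5.000e-02 -9.489e+01] F [ 0.28  0.13 -4.07] w 0.0566
rem shift [-0.059   0.0098  0.0084] turn [0.003 0.001 0.002] rows 1.4
5-row target [-0.059   0.0098  0.0084] [0.003 0.001 0.002]
```

Call:
send_rows(steps=[[[-0.02, 0.003, 0], [0.002, 0, 0], 0.04], [[-0.04, 0.006, 0.003], [0.003, 0, 0], 0.04], [[-0.055, 0.009, 0.006], [0.003, 0, 0], 0.04], [[-0.059, 0.01, 0.008], [0.003, 0, 0], 0.04], [[-0.059, 0.01, 0.008], [0.003, 0, 0], 0.04]])

```text
time_s: 29.28
tool_pos: [0.5167, 0.056, 0.1202]
tool_rot: [180.0, -0.1, -94.9]
force: [-0.3, -1.1, -3.9]
grip_width: 0.057
```

Call:
send_rows(steps=[[[0, 0, 0], [0, 0, 0], 0.04], [[0, 0, 0.003], [0, 0, 0], 0.04], [[0, 0, 0.006], [0, 0, 0], 0.04], [[0, 0, 0.008], [0, 0, 0], 0.04], [[0, 0, 0.008], [0, 0, 0], 0.04]])

```text
time_s: 29.7
tool_pos: [0.518, 0.0542, 0.1134]
tool_rot: [-179.9, -0.0, -95.1]
force: [0.1, 0.1, -4.0]
grip_width: 0.0567
```

```bash
python3 -c "
from h import *
go(.5163,.0585,.0985,-95)
r=cam('scene'); im=cv2.resize(r['pixels'],None,fx=5,fy=5,interpolation=cv2.INTER_CUBIC)
cv2.imwrite('pics/s17.png',im[850:1430,1000:1700,::-1])
"
```

```text
t 29.7 pos [0.518  0.0542 0.1134] rot [-1.7988e+02 -1.0000e-02 -9.5130e+01] F [ 0.12  0.12 -4.04] w 0.0567
rem shift [-0.0041  0.0022  0.0149] turn [-0.002 -0.    -0.002] rows 0.4
5-row target [-0.0041  0.0022  0.0149] [-0.002 -0.    -0.002]
```

View pics/s17.png

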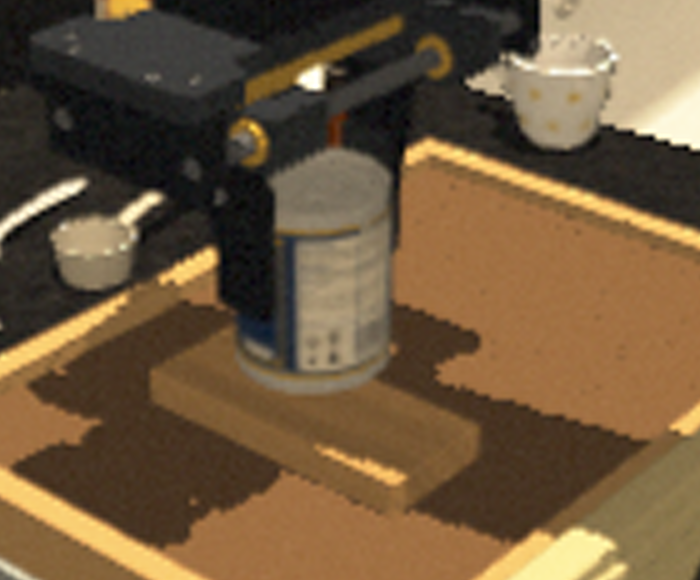

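Call:
send_rows(steps=[[[-0.002, 0.001, 0.003], [-0.002, 0, 0], 0.04], [[-0.004, 0.002, 0.006], [-0.002, 0, 0], 0.04], [[-0.004, 0.002, 0.009], [-0.002, 0, 0], 0.04], [[-0.004, 0.002, 0.011], [-0.002, 0, 0], 0.04], [[-0.004, 0.002, 0.012], [-0.002, 0, 0], 0.04]])

```text
time_s: 30.17
tool_pos: [0.5165, 0.0593, 0.1015]
tool_rot: [-180.0, 0.0, -95.0]
force: [1.1, -0.6, -4.0]
grip_width: 0.0567
```

Call:
send_rows(steps=[[[0, 0, 0], [0, 0, 0], 0.04], [[0, 0, 0.0005], [0, 0, 0], 0.04], [[0, 0, 0.001], [0, 0, 0], 0.04], [[0, 0, 0.001], [0, 0, 0], 0.04], [[0, 0, 0.001], [0, 0, 0], 0.04]])

```text
time_s: 30.58
tool_pos: [0.5169, 0.0592, 0.1011]
tool_rot: [-179.9, 0.0, -95.1]
force: [-0.4, -0.3, -3.7]
grip_width: 0.0567
```

```bash
python3 -c "
from h import *
go(.5163,.0585,.0985,-95)
"
```

```text
t 30.58 pos [0.5169 0.0592 0.1011] rot [-1.7993e+02  3.0000e-02 -9.5060e+01] F [-0.36 -0.33 -3.66] w 0.0567
rem shift [0.0008 0.0005 0.0026] turn [-0.001  0.    -0.001] rows 0.1
5-row target [0.0008 0.0005 0.0026] [-0.001  0.    -0.001]
```

Call:
send_rows(steps=[[[0.001, 0, 0.0005], [0, 0, 0], 0.04], [[0.001, 0, 0.001], [0, 0, 0], 0.04], [[0.001, 0, 0.001], [0, 0, 0], 0.04], [[0.001, 0, 0.001], [0, 0, 0], 0.04], [[0.001, 0, 0.001], [0, 0, 0], 0.04]])

```text
time_s: 31.0
tool_pos: [0.5168, 0.0583, 0.1001]
tool_rot: [-179.9, 0.0, -95.0]
force: [-0.1, -0.8, -3.1]
grip_width: 0.0569
```

Call:
send_rows(steps=[[[0, 0, 0.0003], [0, 0, 0], 0.04], [[0, 0, 0.0006], [0, 0, 0], 0.04], [[0, 0, 0.0009], [0, 0, 0], 0.04], [[0, 0, 0.001], [0, 0, 0], 0.04], [[0, 0, 0.001], [0, 0, 0], 0.04]])

```text
time_s: 31.42
tool_pos: [0.5167, 0.0583, 0.099]
tool_rot: [-179.9, 0.0, -95.1]
force: [-0.1, -0.2, -3.3]
grip_width: 0.057
```

Call:
send_rows(steps=[[[0, 0, 0.0002], [0, 0, 0], 0.04], [[0, 0, 0.0004], [0, 0, 0], 0.04], [[0, 0, 0.0005], [0, 0, 0], 0.04], [[0, 0, 0.0005], [0, 0, 0], 0.04], [[0, 0, 0.0005], [0, 0, 0], 0.04]])

```text
time_s: 31.83
tool_pos: [0.5168, 0.0583, 0.0986]
tool_rot: [-179.9, 0.0, -95.1]
force: [0.2, 0.1, -4.0]
grip_width: 0.0567
```

Call:
send_rows(steps=[[[0, 0, 0.0003], [0, 0, 0], 0.04], [[0, 0, 0.0006], [0, 0, 0], 0.04], [[0, 0, 0.0006], [0, 0, 0], 0.04], [[0, 0, 0.0006], [0, 0, 0], 0.04], [[0, 0, 0.0006], [0, 0, 0], 0.04]])

```text
time_s: 32.25
tool_pos: [0.5169, 0.0583, 0.0985]
tool_rot: [-179.9, 0.0, -95.1]
force: [-2.0, -0.4, 4.1]
grip_width: 0.057
```

Call:
send_rows(steps=[[[0, 0, 0.0003], [0, 0, 0], 0.04], [[0, 0, 0.0006], [0, 0, 0], 0.04], [[0, 0, 0.0006], [0, 0, 0], 0.04], [[0, 0, 0.0006], [0, 0, 0], 0.04], [[0, 0, 0.0006], [0, 0, 0], 0.04]])

```text
time_s: 32.67
tool_pos: [0.5169, 0.0583, 0.0984]
tool_rot: [-179.9, 0.1, -95.1]
force: [-5.1, -0.8, 8.9]
grip_width: 0.0569
```

Call:
send_rows(steps=[[[0, 0, -0.0008], [0, 0, 0], 0.04], [[0, 0, -0.0008], [0, 0, 0], 0.055], [[0, 0, -0.0008], [0, 0, 0], 0.06], [[0, 0, -0.0008], [0, 0, 0], 0.066], [[0, 0, -0.0008], [0, 0, 0], 0.072]])

```text
time_s: 33.08
tool_pos: [0.5171, 0.0583, 0.098]
tool_rot: [-179.9, 0.0, -95.1]
force: [0.7, -0.6, -0.6]
grip_width: 0.066
```

Call:
send_rows(steps=[[[0, 0, 0], [0, 0, 0], 0.08], [[0, 0, 0], [0, 0, 0], 0.087], [[0, 0, 0], [0, 0, 0], 0.087], [[0, 0, -0.003], [0, 0, 0], 0.087], [[0, 0, -0.01], [0, 0, 0], 0.087]])

```text
time_s: 33.5
tool_pos: [0.516, 0.0581, 0.1077]
tool_rot: [180.0, -0.0, -95.1]
force: [0.1, -0.5, -0.3]
grip_width: 0.0864
```

Call:
send_rows(steps=[[[0, 0, -0.02], [0, 0, 0], 0.087], [[0, 0, -0.045], [0, 0, 0], 0.087], [[0, 0, -0.075], [0, 0, 0], 0.087], [[0, 0, -0.11], [0, 0, 0], 0.087], [[0, 0, -0.14], [0, 0, 0], 0.087]])

```text
time_s: 33.92
tool_pos: [0.5168, 0.058, 0.251]
tool_rot: [-179.9, 0.1, -95.1]
force: [-0.1, -0.7, -0.3]
grip_width: 0.0869
```

```bash
python3 -c "
from h import *
go(.45,-.2,.3,-95)
r=cam('scene'); im=cv2.resize(r['pixels'],None,fx=4,fy=4,interpolation=cv2.INTER_CUBIC)
cv2.imwrite('pics/s18.png',im[600:1200,650:1430,::-1])
"
```

```text
t 33.92 pos [0.5168 0.058  0.251 ] rot [-1.7985e+02  7.0000e-02 -9.5080e+01] F [-0.05 -0.72 -0.26] w 0.0869
rem shift [ 0.2628  0.0436 -0.0495] turn [-0.003  0.001 -0.001] rows 6.5
5-row target [ 0.2022  0.0335 -0.0381] [-0.002  0.001 -0.001]
```

View pics/s18.png

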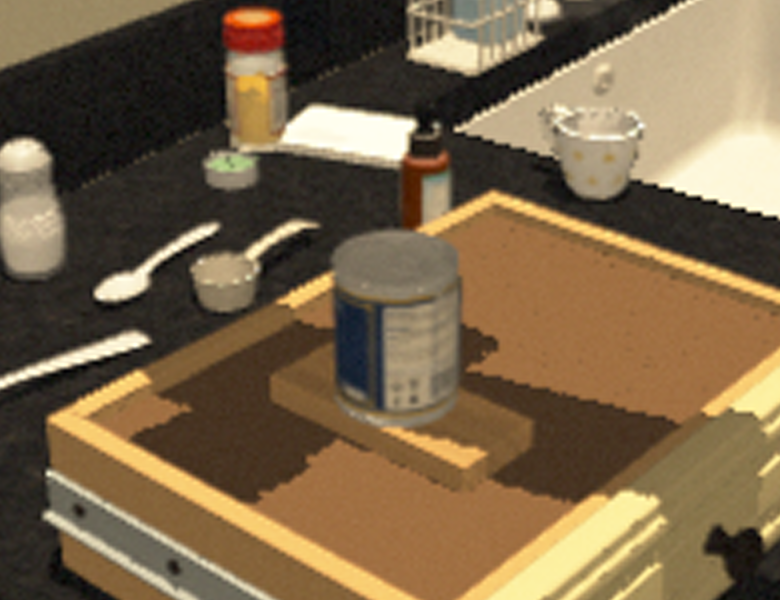

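Call:
send_rows(steps=[[[0.03, 0, 0], [0, 0, 0], 0.087], [[0.065, 0, 0], [0, 0, 0], 0.087], [[0.1, 0, 0], [0, 0, 0], 0.087], [[0.135, 0, 0], [0, 0, 0], 0.087], [[0.17, 0, 0], [0, 0, 0], 0.087]])

```text
time_s: 34.38
tool_pos: [0.5013, -0.1128, 0.2487]
tool_rot: [-179.9, 0.1, -95.0]
force: [-0.2, -0.8, -0.2]
grip_width: 0.0872
```

Call:
send_rows(steps=[[[0.035, 0, 0], [0, 0, 0], 0.087], [[0.07, 0, 0], [0, 0, 0], 0.087], [[0.1, 0, 0], [0, 0, 0], 0.087], [[0.12, 0, 0], [0, 0, 0], 0.087], [[0.12, 0, 0], [0, 0, 0], 0.087]])

```text
time_s: 34.8
tool_pos: [0.4892, -0.2367, 0.2489]
tool_rot: [-179.9, -0.1, -95.5]
force: [-0.7, -0.6, 0.3]
grip_width: 0.0869
```

```bash
python3 -c "
from h import *
go(.45,-.2,.3,-95)
r=cam('scene'); im=cv2.resize(r['pixels'],None,fx=6,fy=6,interpolation=cv2.INTER_CUBIC)
cv2.imwrite('pics/s19.png',im[1200:1750,1350:2000,::-1])
r=cam('top'); im=cv2.resize(r['pixels'],None,fx=5,fy=5,interpolation=cv2.INTER_CUBIC)[850:1450,750:1530,::-1]; cv2.imwrite('pics/t19.png',im)
"
```

```text
t 34.8 pos [ 0.4892 -0.2367  0.2489] rot [-1.7989e+02 -1.5000e-01 -9.5550e+01] F [-0.68 -0.6   0.3 ] w 0.0869
rem shift [-0.0326  0.0425 -0.0513] turn [-0.002 -0.003 -0.01 ] rows 1.8
5-row target [-0.0326  0.0425 -0.0513] [-0.002 -0.003 -0.01 ]
```

View pics/s19.png

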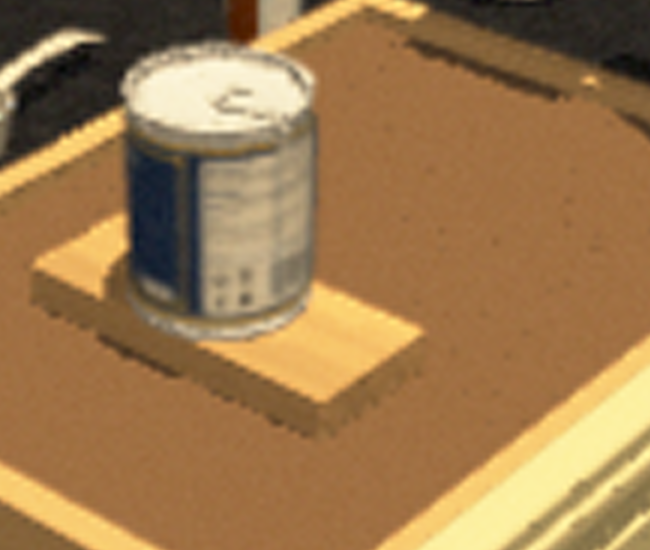

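View pics/t19.png

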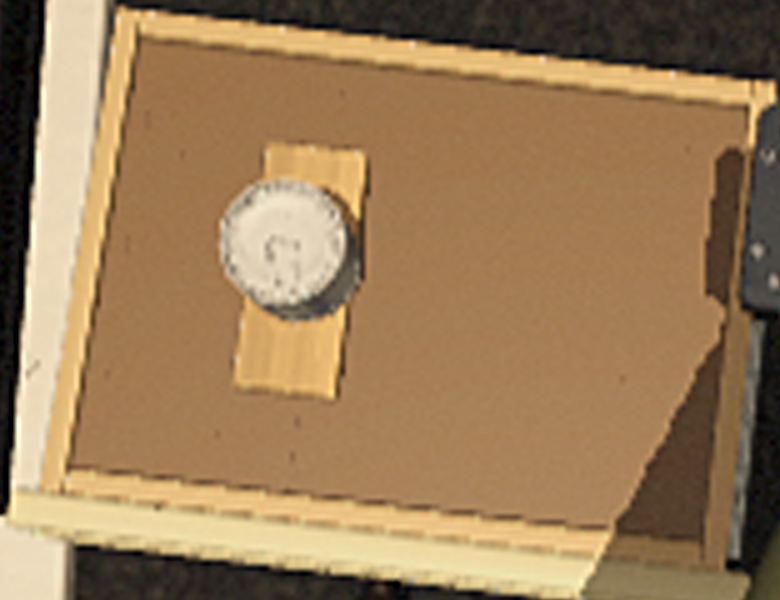

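```bash
python3 -c "
from h import *
r=cam('top'); f=lambda u,v:(150+u/5-.4,170+v/5-.4)
print('lid',onz(r,*f(287,243),.164))
C=[onz(r,*f(*p),.092) for p in [(266,146),(368,152),(336,398),(234,386)]]
print(np.round(C,4),np.mean(C,0)); print(env.get_obs()['time_s'])
r=cam('scene'); g=lambda u,v:((1350+u)/6-.5,(1200+v)/6-.5)
print('lid scene',onz(r,*g(220,93),.164),'base',onz(r,*g(219,290),.092))
for P in [(.5168,.0583,.164),(.5168,.0583,.092)]: print(np.round(proj(r,P),1))
print(g(220,93),g(219,290))
"
```

```text
lid [0.51569861 0.0521968  0.164     ]
[[0.5749 0.075  0.092 ]
 [0.5733 0.0252 0.092 ]
 [0.453  0.035  0.092 ]
 [0.4574 0.0839 0.092 ]] [0.51464621 0.05478447 0.092     ]
34.95
lid scene [0.51271409 0.06332648 0.164     ] base [0.51728889 0.05879201 0.092     ]
[261.  213.3]
[261.4 247.8]
(261.1666666666667, 215.0) (261.0, 247.83333333333334)
```

```bash
python3 -c "
from h import *
print(env.sign_off()); print(env.get_obs()['time_s'])"
```

```text
the job is handed in; nothing more can be done
None
the job is handed in; nothing more can be done
```

I felt out the divider, laid the strip along it and set the tin upright on the strip. I then moved the arm clear and handed the job in at about 35 s.

- **Divider:** I pressed with closed fingertips at y = 10, 37, 45, 75, 79 and 84 mm from the drawer's middle. It was nearly rigid at 45 and 75, partly stiff at 37 and 79, and soft at 10 and 84. That puts the divider's middle at about +59 mm. Most presses stayed under 7 N; the hardest read about 9 N.
- **Placing:** By the arm's readings the strip centre is at about 59 mm and the tin at about 58 mm. The tin met solid contact on the strip (about 9 N) and did not sink when let go. I had pressed the strip down with about 5 N.
- **Final pictures:** The tin stands upright. The strip's corners are within about 1.5 mm of where they were before the tin went on, and I see no tilt or sag. The mug and dropper bottle still look to be in place.

Some readings disagreed:
- **Strip position:** The top camera puts the strip about 4 mm nearer the drawer's middle (world y = 55 mm) than the arm does. The scene camera differs from the arm by only about 2 mm. Even the larger figure is within the 10 mm allowed.
- **Tin lean:** The two cameras put the lid centre 6 mm to one side and 5 mm to the other of the arm's position. I took that as measuring error, not a lean.
- **Fingertip height:** The fingers really end about 26 mm above the reported TCP, which I found by touch and by camera and allowed for.
- **First tin grasp:** Because of that offset, the gripper body touched the lid with about 6 N on the first try. I backed off about 11 mm and gripped again.

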